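Blow-dry a mounting cup

TASK

Take the orange mounting cup from the draining rack and lower it, upside down, over the upright blow post of the white drying station until its rim rests flat on the round flange, and let go of it. Then push the red spring-return air lever by its black handle, anticlockwise seen from above, all the way to its stop and hold it there: finish while still holding it against its spring. Leave the blue cup and everything else where they are.

Things in the scene. Friction and masses are not known exactly. Their poses are not given: they have to be found in the camera images.
- orange_cup_center (a point): Centre of the orange round plastic cup: 40 mm outside diameter, 60 mm long, 4 mm wall, about 50 g. On its axis, 30 mm from either end. z axis: from closed end to open mouth. At the start it lies in one of the two cradles of the rack, axis 35 degrees from vertical, mouth down and away from the robot. Upper 35 mm is clear on both sides for gripping across the diameter, along the axis or steeper.
- orange_cup_mouth (a point): Centre of the orange cup's open mouth (rim plane), on its axis, 30 mm from the centre point; same axes. In the cradle a stop plate lies against the mouth, and low side rails flank the last 22 mm at the mouth end.
- orange_cup: The orange cup; origin at the centre of its closed end, on the outside; z axis from closed end to mouth.
- blue_cup_center (a point): Centre of an identical cup in blue, lying in the other cradle of the rack, 100 mm beside the orange one. Stays there.
- post_seat (a point): Centre of the top of the aluminium flange (56 mm diameter) at the foot of the steel post, 16 mm above the worktop: the cup's rim rests there. The upright post on it is 46 mm tall, 14 mm diameter, with a centring cone at its foot (25 mm wide, 14 mm high). Axes of the fixed white plate (120 x 170 mm, 10 mm thick; x away from the robot, y left, z up; post at its left end, valve at its right).
- lever_pivot (a point): Point on the upright axis of the valve lever, 50 mm above the worktop, over the aluminium valve block (46 mm square, 85 mm to the right of the post). Same axes as the plate. Mind the tall microscope to the left of and behind the station: its body fills x above 0.45 m, y from 0.04 to 0.26 m, and its stage overhangs x above 0.60 m, y above -0.10 m at 0.2 m height.
- lever_handle (a point): Middle of the upright black handle at the end of the red lever, 78 mm above the worktop, 70 mm horizontally from the pivot axis. Handle: round, 14 mm diameter at the middle, 18 mm at foot and top, from 48 to 100 mm above the worktop. The red arm (10 mm thick) runs below, its top 56 mm above the worktop. At rest the arm points to the right, at the stop away from the robot and right.
- valve_lever (a joint): Lever angle, rad: 0 at rest, grows anticlockwise seen from above (handle moves away from the robot), 1.1 at the stop. A spring always drives it back to 0: about 2.4 N at the handle at rest, 7 N at the stop. At 0 the arm points 100 degrees clockwise from the plate's x axis (the plate's away-from-robot direction), at the stop 37 degrees clockwise from it.
- petri_dish: Round glass dish with cut samples, 68 mm across, 16 mm tall, behind the work; a bystander. Origin under its centre.
- vial: Glass vial with red cap, 24 mm across, 52 mm tall, near the left front of the worktop; a bystander. Origin under its centre.
- green_mount: Green round specimen, 30 mm across, 21 mm tall, at the left front; a bystander. Origin under its centre.
Things that resemble listed ones, but are neither listed nor needed, are in the scene too. There is more than one size of the orange_cup; the job needs the larger.

How it is judged:
By the outcome, as a careful person would: the job done as asked, in the order asked, and still so for the second after the job is handed in, while the arm keeps its last pose, push and grip.
It also fails if it takes over 64 s, if anything falls off the work surface, if the arm or the gripper's body presses on something with over 40 N, if the wrist force passes 120 N, or if a joint passes its speed limit or range.

ROBOT

A 6-joint arm with a two-finger parallel gripper is mounted at the origin on a cart in front of the work surface, level with it; the furniture and walls round the work are solid. World frame = base frame: x ahead of the robot, y to its left, z up, the work surface at z = 0. Lengths are in m, angles in degrees, forces in N, time in s.
With the tool pointing down it reaches from about 0.35 to 0.875 m from the base axis. Payload 4.2 kg.
Tool frame: the origin (TCP) lies on the centre line of the jaws, within the pads' length; the fingertips stand 19 mm ahead of it and the grasp point (between the pads) is the TCP; x points along the fingers, y is the direction in which the jaws open and shut, and the axes are right-handed (so a half turn about x gives the same grasp; the last joint's range is limited). The gripper opens to 87 mm and grips with 3 to 60 N. Pads are 19 mm wide; open, the fingers measure 117 mm over their backs; the gripper's body (75 mm by 190 mm) begins 51 mm behind the grasp point.
Start: joints at [-61.673, 22.042, 0.453, 0, -68.411, -14.817], TCP at [0.146, -0.608, 0.242] pointing down, gripper open.
Joint ranges: [-179.83, 179.83], [-69.29, 118.12], [-61.27, 80.66], [-181.25, 117.63], [-171.15, -9.14], [-177.46, 177.46]. Speed limits (degrees/s): [159.86, 159.86, 180, 180, 180, 180].

INTERFACE

Orientations are given as a 3x3 rotation matrix whose columns are the frame's x, y, z axes.
In Python, from station import r, viewer, job, spotter gives the robot as it stands.
- The arm moves only by the tool play_rows, never from a script. Its argument "commands" is a list of rows, each an object of numbers: "fingers": the gripper command: -1 is fully open, 1 is shut, values between are in proportion; "tx", "ty", "tz": the shift along the tool's x, y, z normalised to -1 to 1, where 1 is 750 mm; "ax", "ay", "az": the turn, a rotation vector about the tool's x, y, z normalised to -1 to 1, where 1 is pi rad. In form: [{"fingers": .., "tx": .., "ty": .., "tz": .., "ax": .., "ay": .., "az": ..}, ...]. A call has 1 to 5 rows; each row is the pose to reach, as a shift and turn from the pose commanded when the call began, along the tool's axes at that moment, turning the shorter way round; what a row does not reach only later rows make up. A row lasts 1/12 s, in which the tool goes at most 41.7 mm and 7.16 degrees, less where a joint would pass 70% of its speed; a pose out of reach is approached as far as the arm can. A call with a number of a shift or a turn outside -1 to 1 is refused whole. A call with a gripper value outside its range is refused whole. The fingers move at their own pace and stop on an object; the grip force is fixed at half the most. Time passes only in rows, so rows that repeat a pose let the fingers close. It gives the time, the measured TCP pose, the force and the opening at its end, in the units of the state.
- r.sense(): the state, without advancing time (a new reading comes with each control period).
- viewer.capture(name): name is "scene" or "top" or "wrist"; returns a dict with "image" (384x512x3 uint8, red, green, blue), "fx", "fy", "cx", "cy" (pixels), "R" (3x3) and "t" (3): a world point X has camera coordinates R X + t; the wrist camera has in their place "mount" (4x4, takes a point from camera to tool coordinates, whose origin is the TCP and whose axes are the tool frame's). Camera axes: x right, y down, z forward; pixel columns grow to the right and rows downward; lengths in m; the calibration is good to about 2 mm. A picture is of the moment at which its call begins: read the wrist's pose just before it. There is no depth.
- job.finish_job(): hands the job in, once; it reports no verdict.
Trained networks look in a picture, given as the dict that the camera call returned (one of the last four; its "shot" number tells which), for a name from the list of things; names that differ only in an ending like _2 or _b are one class to them, and where a whole thing is asked for, a point or a joint stands for the part that bears it (a point fixed in the world has none). Each returns a list of dicts, best first, with "score" (0 to 1); they miss things now and then, are a little off and sometimes report something else, mostly with a low value. They report only what shows in the picture. A call takes as long as a camera call. They do not tell look-alikes from the thing itself.
- spotter.find_in(name, picture): "uv" ([column, row] in pixels, amid what is visible of it).
- spotter.silhouettes(name, picture): "region" (384x512 bool, what is visible of it) and "uv" ([column, row] in pixels, amid what is visible of it).
The state is a dict: "time_s": time; "joints": joint angles; "joint_velocities": joint speeds; "effort": joint torques, N m; "tcp_pos": TCP position; "ee_rot": TCP orientation; "wrist_force": force on the tool from outside, world axes, zero at the start; "moment": the same for the moment, N m; "gripper_width": opening from 0.0 (shut) to 1.0 (fully open).
Only numpy, scipy, OpenCV 4.12 (cv2) and the standard library are available. Lean on these libraries where they do the work, as an engineer would, in place of code of your own. Each camera call takes 0.05 s, during which the arm holds its last target. There are 200 camera calls.

## Working session

There is one attempt and no reset: what is moved stays moved. The work goes in short steps, Python scripts to look and compute and a tool call to move; the robot and the scene stay as the last step left them, time stands still between calls to the robot, and variables do not carry over. Pictures are saved under pics/ and viewed, about 8 in all and at most 12, crops included, and the job is handed in when it is done.

Besides the shell and the picture viewer there is one more tool, called as name([rows], argument=value, ...), one row to a line, values as JSON. play_rows: Moves the arm, as the interface text tells. Its arguments: {"type":"object","properties":{"commands":{"type":"array"}},"required":["commands"]}

```bash
mkdir -p pics; ls; cat > h.py <<'E'
import numpy as np, cv2
from station import r, viewer, job, spotter
def save(p,n,crop=None,s=1):
    im=p["image"][:,:,::-1]
    if crop: im=im[crop[1]:crop[3],crop[0]:crop[2]]
    cv2.imwrite("pics/"+n+".png",cv2.resize(im,None,fx=s,fy=s,interpolation=cv2.INTER_CUBIC))
def ext(p,st=None):
    if "R" in p and p.get("R") is not None: return np.array(p["R"]),np.array(p["t"])
    M=np.array(p["mount"]); T=np.eye(4); T[:3,:3]=st["ee_rot"]; T[:3,3]=st["tcp_pos"]
    W=np.linalg.inv(T@M); return W[:3,:3],W[:3,3]
def proj(p,X,st=None):
    R,t=ext(p,st); c=R@np.array(X)+t; return np.array([p["fx"]*c[0]/c[2]+p["cx"],p["fy"]*c[1]/c[2]+p["cy"]])
def ray(p,uv,st=None):
    R,t=ext(p,st); d=R.T@np.array([(uv[0]-p["cx"])/p["fx"],(uv[1]-p["cy"])/p["fy"],1]); return -R.T@t,d/np.linalg.norm(d)
def atz(p,uv,z,st=None):
    o,d=ray(p,uv,st); return o+d*(z-o[2])/d[2]
def tri(rs):
    A=sum(np.eye(3)-np.outer(d,d) for o,d in rs); b=sum((np.eye(3)-np.outer(d,d))@o for o,d in rs); return np.linalg.solve(A,b)
E
cat > a.py <<'E'
from h import *
np.set_printoptions(precision=3,suppress=True)
a=viewer.capture("scene"); b=viewer.capture("top")
cv2.imwrite("pics/a.png",cv2.resize(a["image"][:,:,::-1],(800,600)));cv2.imwrite("pics/b.png",cv2.resize(b["image"][:,:,::-1],(800,600)))
for n,z in [("orange_cup_center",.05),("orange_cup_mouth",.03),("blue_cup_center",.05),("post_seat",.016),("lever_pivot",.05),("lever_handle",.078),("petri_dish",0),("vial",.02)]:
    for nm,p in(("scene",a),("top",b)):
        for q in spotter.find_in(n,p)[:3]: print(n,nm,np.round(q["uv"],1),round(q["score"],2),atz(p,q["uv"],z))
E
python3 a.py
```

```text
pics
orange_cup_center scene [369.4 191.4] 0.51 [ 0.364 -0.369  0.05 ]
orange_cup_center top [402.5 194.3] 0.76 [ 0.506 -0.455  0.05 ]
orange_cup_center top [376.3 233.9] 0.45 [ 0.402 -0.386  0.05 ]
orange_cup_mouth scene [356.8 158.2] 0.69 [ 0.577 -0.49   0.03 ]
orange_cup_mouth scene [371.1 191.8] 0.51 [ 0.382 -0.395  0.03 ]
orange_cup_mouth top [402.5 192.7] 0.89 [ 0.512 -0.462  0.03 ]
orange_cup_mouth top [376.1 236.7] 0.66 [ 0.394 -0.391  0.03 ]
blue_cup_center scene [172.1 254.4] 0.71 [0.359 0.261 0.05 ]
blue_cup_center top [369.8 170.9] 0.71 [ 0.567 -0.371  0.05 ]
post_seat scene [280.8 204.1] 0.69 [ 0.467 -0.113  0.016]
post_seat top [277.5 207. ] 0.63 [ 0.471 -0.13   0.016]
lever_pivot scene [278.9 202.5] 0.98 [ 0.436 -0.088  0.05 ]
lever_pivot scene [357.8 156. ] 0.37 [ 0.561 -0.478  0.05 ]
lever_pivot top [279.3 204.1] 0.8 [ 0.477 -0.134  0.05 ]
lever_handle top [298.7 206.9] 0.73 [ 0.469 -0.182  0.078]
lever_handle top [166.6 235.3] 0.29 [0.393 0.157 0.078]
petri_dish scene [294.9 185.7] 0.7 [ 0.558 -0.218  0.   ]
petri_dish scene [269.9 174.7] 0.56 [ 0.658 -0.175  0.   ]
petri_dish top [287.7 150.7] 0.92 [ 0.63  -0.158  0.   ]
vial scene [201.1 243.3] 0.68 [0.399 0.172 0.02 ]
vial scene [271.2 175.2] 0.58 [ 0.625 -0.162  0.02 ]
vial top [371.9 168.7] 0.57 [ 0.577 -0.385  0.02 ]
vial top [165.4 234.4] 0.47 [0.394 0.175 0.02 ]
```

View pics/a.png

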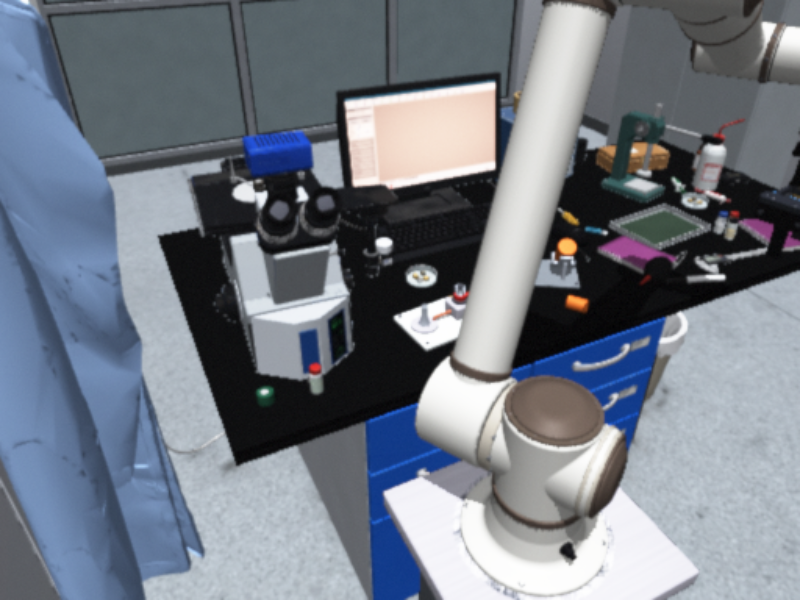

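View pics/b.png

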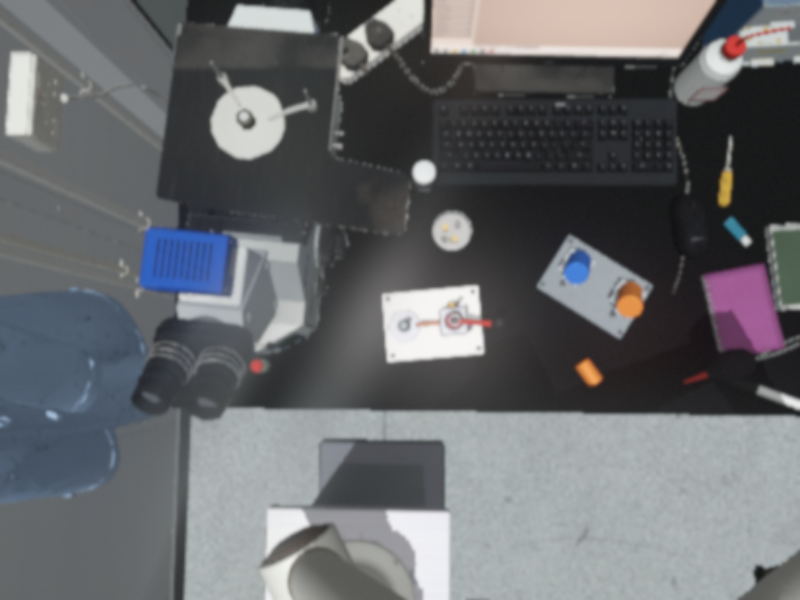

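The top view (800x600) shows an orange cup in the rack at (629,299). A second, smaller orange cup lies loose on the bench at (589,372), and the blue cup is at (577,265). The post is at (404,324) and the valve at (455,320), with the red lever running to about (500,323). The rack's orange cup matches the description (in a cradle, 100 mm from blue), and I'll check that close up.

```bash
cat >> h.py <<'E'
from scipy.spatial.transform import Rotation as Ro
np.set_printoptions(precision=4,suppress=True)
def go(P,R,P0=None,R0=None):
    s=r.sense(); P0=np.array(s["tcp_pos"]) if P0 is None else P0; R0=np.array(s["ee_rot"]) if R0 is None else R0
    w=Ro.from_matrix(R0.T@R).as_rotvec()
    print("t",np.round(R0.T@(np.array(P)-P0)/.75,4),"a",np.round(w/np.pi,4),"rows t/a %.1f %.1f"%(np.linalg.norm(np.array(P)-P0)/.0417,np.degrees(np.linalg.norm(w))/7.16))
E
python3 - <<'E'
from h import *
s=r.sense(); print(s["ee_rot"],s["tcp_pos"],s["wrist_force"],s["gripper_width"])
a=viewer.capture("wrist"); print(a["mount"],a["fx"],a["cx"],a["cy"])
X=np.array(s["ee_rot"])
h=np.array([.81,-.59,0]);h/=np.linalg.norm(h); m=np.array([0,0,-np.cos(np.radians(35))])+np.sin(np.radians(35))*h
l=np.array([-h[1],h[0],0])
for sg in(1,-1):
    y=sg*l; R=np.c_[m,y,np.cross(m,y)]; print(R); go(np.array([.506,-.455,.05])-.17*m,R)
D=np.array([0,0,-1.])
for yy in([1,0,0],[-1,0,0]):
    R=np.c_[D,yy,np.cross(D,yy)]; go([.4,-.2,.25],R)
E
```

```text
[[ 0.     -0.2336  0.9723]
 [-0.0001  0.9723  0.2336]
 [-1.     -0.0001  0.    ]] [ 0.146  -0.6077  0.2416] [ 0.8906 -0.4503 -0.1148] 0.9992706483058361
[[-0.0006 -0.2641  0.9645 -0.1433]
 [ 1.      0.0001  0.0006 -0.0002]
 [-0.0002  0.9645  0.2641 -0.072 ]
 [ 0.      0.      0.      1.    ]] 341.10165267402004 254.76860090036868 188.94244912886813
[[ 0.4636  0.5888  0.6621]
 [-0.3377  0.8083 -0.4823]
 [-0.8192  0.      0.5736]]
t [0.0697 0.1848 0.4299] a [ 0.2666 -0.182  -0.0841] rows t/a 8.5 8.4
[[ 0.4636 -0.5888 -0.6621]
 [-0.3377 -0.8083  0.4823]
 [-0.8192 -0.     -0.5736]]
t [0.0697 0.1848 0.4299] a [-0.6973  0.1015 -0.2198] rows t/a 8.5 18.6
t [-0.0113  0.4494  0.4562] a [0.5751 0.     0.    ] rows t/a 11.5 14.5
t [-0.0113  0.4494  0.4562] a [-0.4249 -0.      0.    ] rows t/a 11.5 10.7
```

play_rows([
  {"fingers": -1,"tx": 0.07,"ty": 0.185,"tz": 0.43,"ax": 0.267,"ay": -0.182,"az": -0.084},
  {"fingers": -1,"tx": 0.07,"ty": 0.185,"tz": 0.43,"ax": 0.267,"ay": -0.182,"az": -0.084},
  {"fingers": -1,"tx": 0.07,"ty": 0.185,"tz": 0.43,"ax": 0.267,"ay": -0.182,"az": -0.084},
  {"fingers": -1,"tx": 0.07,"ty": 0.185,"tz": 0.43,"ax": 0.267,"ay": -0.182,"az": -0.084},
  {"fingers": -1,"tx": 0.07,"ty": 0.185,"tz": 0.43,"ax": 0.267,"ay": -0.182,"az": -0.084},
])

```text
time_s: 1.37
tcp_pos: [0.3123, -0.4839, 0.2115]
ee_rot: [[0.331, 0.284, 0.9], [-0.161, 0.957, -0.243], [-0.93, -0.065, 0.362]]
wrist_force: [1.2, -0.3, -0.7]
gripper_width: 1.0
```

```bash
cat >> h.py <<'E'
def cupR(hx,hy,sg=1,tilt=35):
    h=np.array([hx,hy,0.]);h/=np.linalg.norm(h); a=np.radians(tilt)
    m=np.array([0,0,-np.cos(a)])+np.sin(a)*h; y=sg*np.array([-h[1],h[0],0]); return np.c_[m,y,np.cross(m,y)]
E
python3 - <<'E'
from h import *
print(r.sense()["tcp_pos"],r.sense()["joints"])
R=cupR(.81,-.59); go(np.array([.506,-.455,.05])-.17*R[:,0],R)
E
```

```text
[ 0.3123 -0.4839  0.2115] [-44.8586  11.3834 -18.4638 -10.6797 -40.1128 -54.0131]
t [0.0598 0.1555 0.0991] a [ 0.1055 -0.0719 -0.0333] rows t/a 3.5 3.3
```

play_rows([
  {"fingers": -1,"tx": 0.06,"ty": 0.155,"tz": 0.1,"ax": 0.105,"ay": -0.072,"az": -0.033},
  {"fingers": -1,"tx": 0.06,"ty": 0.155,"tz": 0.1,"ax": 0.105,"ay": -0.072,"az": -0.033},
  {"fingers": -1,"tx": 0.06,"ty": 0.155,"tz": 0.1,"ax": 0.105,"ay": -0.072,"az": -0.033},
  {"fingers": -1,"tx": 0.06,"ty": 0.155,"tz": 0.1,"ax": 0.105,"ay": -0.072,"az": -0.033},
  {"fingers": -1,"tx": 0.06,"ty": 0.155,"tz": 0.1,"ax": 0.105,"ay": -0.072,"az": -0.033},
])

```text
time_s: 1.78
tcp_pos: [0.3992, -0.4245, 0.1996]
ee_rot: [[0.438, 0.556, 0.706], [-0.31, 0.831, -0.462], [-0.844, -0.016, 0.536]]
wrist_force: [0.1, -0.9, -0.5]
gripper_width: 1.0
```

```bash
python3 - <<'E'
from h import *
s=r.sense(); p=viewer.capture("wrist"); save(p,"c",s=1.5)
print(s["tcp_pos"],s["joints"]); print(s["ee_rot"])
for n in["orange_cup_center","orange_cup_mouth","orange_cup","blue_cup_center"]:
    for q in spotter.find_in(n,p)[:3]: print(n,np.round(q["uv"],1),round(q["score"],2),atz(p,q["uv"],.05,s))
for q in spotter.silhouettes("orange_cup",p)[:3]+spotter.silhouettes("blue_cup_center",p)[:1]:
    ys,xs=np.nonzero(q["region"]); print(q["score"],q["uv"],cv2.minAreaRect(np.c_[xs,ys].astype(np.float32)))
X=np.array([.506,-.455,.05]);m=cupR(.81,-.59)[:,0]
for d in(-.03,0,.03): print(proj(p,X+d*m,s))
E
```

```text
[ 0.3992 -0.4245  0.1996] [ -29.86      8.5044  -37.6221   14.0911  -11.874  -106.6125]
[[ 0.4385  0.5558  0.7063]
 [-0.3095  0.8312 -0.4619]
 [-0.8438 -0.016   0.5365]]
orange_cup_center [284.5  35.8] 0.85 [ 0.3787 -0.3894  0.05  ]
orange_cup_center [301.5 195.7] 0.69 [ 0.5304 -0.4571  0.05  ]
orange_cup_mouth [283.7  33.6] 0.68 [ 0.3772 -0.3892  0.05  ]
orange_cup_mouth [300.1 194.9] 0.67 [ 0.5286 -0.4577  0.05  ]
orange_cup [300.6 198.5] 0.92 [ 0.5339 -0.46    0.05  ]
orange_cup [286.2  36.3] 0.87 [ 0.3797 -0.3887  0.05  ]
blue_cup_center [405.5 194.7] 0.92 [ 0.5863 -0.3675  0.05  ]
blue_cup_center [300.5 195.5] 0.24 [ 0.5296 -0.4578  0.05  ]
0.61 [301.9, 195.9] ((300.5825500488281, 197.63575744628906), (47.05626678466797, 44.69237518310547), 4.23639440536499)
0.58 [287.1, 32.7] ((285.0766296386719, 34.16423797607422), (58.010887145996094, 39.5567626953125), 19.98310661315918)
0.81 [405.5, 191.8] ((406.1184997558594, 191.5172119140625), (64.74443817138672, 46.04207229614258), 34.82448959350586)
[295.5509 187.8253]
[291.6739 181.1866]
[288.4187 175.6126]
```

View pics/c.png

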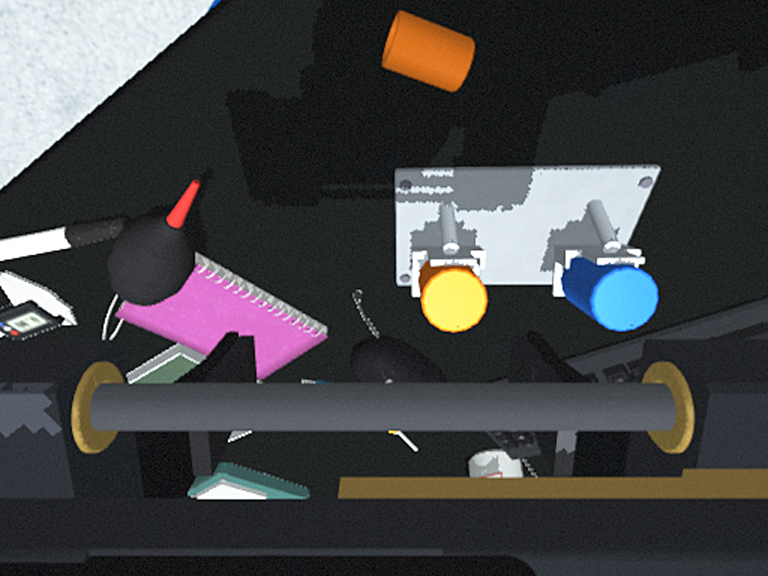

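Picture 3 (768x576, wrist): the rack holds an orange cup with its closed end at (454,300) and a blue cup at (625,295). The loose orange cup is at (428,52). Candidates are the rack cup (about 40 mm disc) and the loose one (about 33 mm wide). The rack cup fits both the size and the cradle description. Next I'll confirm with a crop and fit the disc centres.

```bash
python3 - <<'E'
from h import *
s=r.sense(); p=viewer.capture("wrist"); im=p["image"].astype(int); C={}
hsv=cv2.cvtColor(p["image"],cv2.COLOR_RGB2HSV)
out=p["image"].copy()
for nm,(u,v),hr in(("o",(302.7,200),(8,28)),("b",(416,197),(98,118))):
    V=hsv[...,2].astype(int); u0,v0=int(u),int(v)
    ref=np.median(V[v0-5:v0+6,u0-5:u0+6]); print(nm,ref,np.median(hsv[v0-5:v0+6,u0-5:u0+6],(0,1)), np.median(hsv[v0-24:v0-20,u0-4:u0+4],(0,1)))
    col=im[v0-5:v0+6,u0-5:u0+6].reshape(-1,3).mean(0)
    M=(np.linalg.norm(im-col,axis=2)<45).astype(np.uint8)
    n,lab,st,ce=cv2.connectedComponentsWithStats(M); k=lab[v0,u0]
    c=max(cv2.findContours((lab==k).astype(np.uint8),cv2.RETR_EXTERNAL,cv2.CHAIN_APPROX_NONE)[0],key=len)
    e=cv2.fitEllipse(cv2.convexHull(c)); print(e); C[nm]=e[0]; cv2.ellipse(out,e,(255,0,255),1)
for z in(.07,.075,.08,.085,.09):
    A=atz(p,C["o"],z,s);B=atz(p,C["b"],z,s); d=B-A; print(z,A,B,np.linalg.norm(d),np.degrees(np.arctan2(d[1],d[0])))
p["image"]=out; save(p,"d",(220,0,470,250),2.4)
t=viewer.capture("top"); 
for n in("orange_cup","blue_cup_center"):
    for q in spotter.silhouettes(n,t)[:2]: 
        if q["score"]>.3: print(n,q["score"],q["uv"])
E
```

```text
o 255.0 [ 28. 140. 255.] [ 13.  224.  207.5]
((305.346923828125, 198.3839874267578), (38.923973083496094, 40.07720184326172), 64.95681762695312)
b 255.0 [ 99. 164. 255.] [109. 161. 140.]
((419.3591003417969, 197.88510131835938), (38.62023162841797, 43.87160110473633), 57.558223724365234)
0.07 [ 0.5154 -0.4496  0.07  ] [ 0.5727 -0.3589  0.07  ] 0.10726155359421514 57.729533243604365
0.075 [ 0.51   -0.4472  0.075 ] [ 0.5659 -0.3587  0.075 ] 0.10474176232669756 57.72953324360438
0.08 [ 0.5046 -0.4449  0.08  ] [ 0.5592 -0.3585  0.08  ] 0.10222197105918003 57.7295332436044
0.085 [ 0.4992 -0.4425  0.085 ] [ 0.5524 -0.3582  0.085 ] 0.0997021797916625 57.72953324360443
0.09 [ 0.4938 -0.4402  0.09  ] [ 0.5456 -0.358   0.09  ] 0.09718238852414497 57.72953324360439
orange_cup 0.9 [404.3, 189.1]
blue_cup_center 0.61 [368.6, 171.4]
```

View pics/d.png

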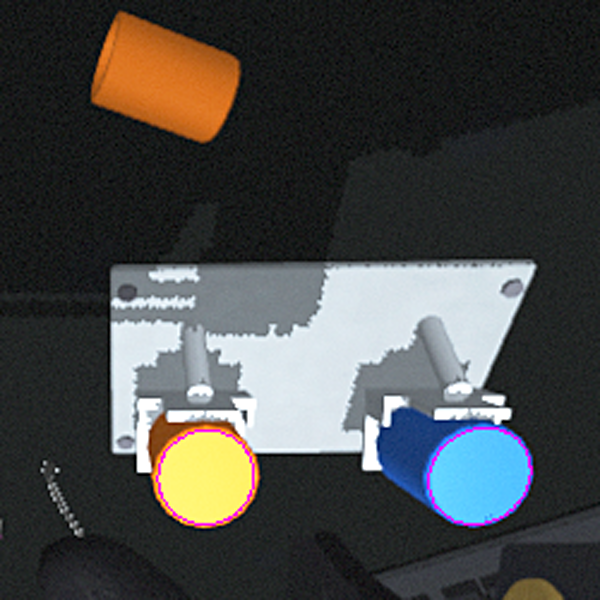

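The crop confirms it: the cup in the left cradle is the full 40 mm size, while the loose one at the crop's upper left is smaller. Now I'll line up on the axis and recheck.

```bash
python3 - <<'E'
from h import *
s=r.sense(); p=viewer.capture("wrist"); t=viewer.capture("top")
E=np.array([.4998,-.4428,.0844]); R=cupR(.845,-.534); m=R[:,0]
o,_=ray(p,(0,0),s); print("dist",np.linalg.norm(E-o), s["tcp_pos"])
print("top pred closed/centre/mouth",proj(t,E),proj(t,E+.03*m),proj(t,E+.06*m), "wrist mouth",proj(p,E+.06*m,s))
print(R); go(E-.07*m,R)
E
```

```text
dist 0.3069147244262294 [ 0.3984 -0.4266  0.2003]
top pred closed/centre/mouth [402.3584 195.6244] [402.5938 190.7678] [402.8178 186.1478] wrist mouth [298.7184 184.9974]
[[ 0.4849  0.5342  0.6925]
 [-0.3064  0.8453 -0.4376]
 [-0.8192  0.      0.5736]]
t [0.103  0.0569 0.0186] a [-0.0038 -0.0142  0.0093] rows t/a 2.1 0.4
```

play_rows([
  {"fingers": -1,"tx": 0.05,"ty": 0.057,"tz": 0.018,"ax": -0.004,"ay": -0.014,"az": 0.009},
  {"fingers": -1,"tx": 0.07,"ty": 0.057,"tz": 0.018,"ax": -0.004,"ay": -0.014,"az": 0.009},
  {"fingers": -1,"tx": 0.07,"ty": 0.057,"tz": 0.018,"ax": -0.004,"ay": -0.014,"az": 0.009},
  {"fingers": -1,"tx": 0.07,"ty": 0.057,"tz": 0.018,"ax": -0.004,"ay": -0.014,"az": 0.009},
])

```text
time_s: 2.77
tcp_pos: [0.4529, -0.4236, 0.1716]
ee_rot: [[0.484, 0.52, 0.703], [-0.274, 0.854, -0.443], [-0.831, 0.022, 0.556]]
wrist_force: [-0.5, -0.7, 0.3]
gripper_width: 1.001
```

```bash
cat > disc.py <<'E'
from h import *
def disc(p,uv,thr=45):
    im=p["image"].astype(int);u0,v0=map(int,uv)
    col=im[v0-5:v0+6,u0-5:u0+6].reshape(-1,3).mean(0)
    M=(np.linalg.norm(im-col,axis=2)<thr).astype(np.uint8)
    n,lab,st,ce=cv2.connectedComponentsWithStats(M)
    c=max(cv2.findContours((lab==lab[v0,u0]).astype(np.uint8),cv2.RETR_EXTERNAL,cv2.CHAIN_APPROX_NONE)[0],key=len)
    return cv2.fitEllipse(cv2.convexHull(c))
E
python3 - <<'E'
from disc import *
s=r.sense(); p=viewer.capture("wrist"); save(p,"e",s=1.5)
E=np.array([.4998,-.4428,.0844]); R=cupR(.845,-.534); m=R[:,0]
print(s["tcp_pos"],s["joints"],"pred",proj(p,E,s))
q=spotter.silhouettes("orange_cup",p)[:2]
for k in q:
    ys,xs=np.nonzero(k["region"]); print(k["score"],k["uv"],xs.min(),xs.max(),ys.min(),ys.max())
e=disc(p,proj(p,E,s)); print(e)
B=E+.1*R[:,1]; print("blue pred",proj(p,B,s)); e2=disc(p,proj(p,B,s)); print(e2)
for z in (.08,.0844,.088): print(atz(p,e[0],z,s),atz(p,e2[0],z,s))
E
```

```text
[ 0.4529 -0.4236  0.1716] [-27.7835  14.2417 -32.8082   5.8223  -9.2054 -99.4124] pred [262.9092 186.7874]
0.82 [260.7, 183.5] 236 289 158 211
0.7 [254.9, 4.0] 231 268 0 11
((262.9306640625, 190.6488800048828), (37.77254867553711, 47.94963455200195), 90.96460723876953)
blue pred [396.6079 185.9742]
((396.3796081542969, 185.83055114746094), (45.203025817871094, 51.26446533203125), 53.54716491699219)
[ 0.5081 -0.4474  0.08  ] [ 0.5588 -0.3585  0.08  ]
[ 0.5036 -0.445   0.0844] [ 0.553  -0.3584  0.0844]
[ 0.4999 -0.443   0.088 ] [ 0.5482 -0.3582  0.088 ]
```

View pics/e.png

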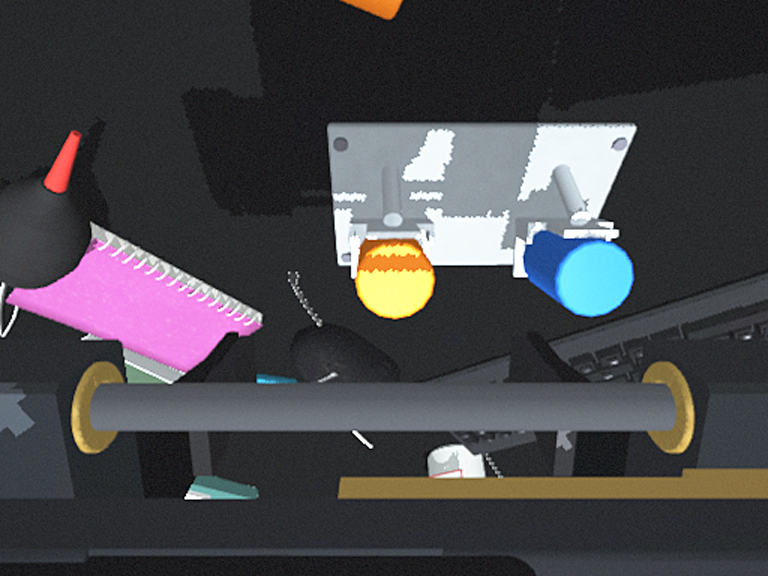

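Picture 5: the orange disc is at about (394,280) in the 768x576 view, which matches the prediction, so the cup position holds. However, J5 is at its limit (-9.2) at this tilt. I'll grasp more steeply (20° from vertical) with the hand turned half round, so the body leans away from the microscope when placing.

```bash
python3 - <<'E'
from h import *
E=np.array([.4998,-.4428,.0844]); m=cupR(.845,-.534)[:,0]; R=cupR(.845,-.534,1,20)
go(E-.10*R[:,0],R)
E
```

```text
t [0.0063 0.0121 0.0229] a [ 0.0014  0.0769 -0.0086] rows t/a 0.5 1.9
```

play_rows([
  {"fingers": -1,"tx": 0.006,"ty": 0.012,"tz": 0.023,"ax": 0,"ay": 0.077,"az": -0.009},
  {"fingers": -1,"tx": 0.006,"ty": 0.012,"tz": 0.023,"ax": 0,"ay": 0.077,"az": -0.009},
  {"fingers": -1,"tx": 0.006,"ty": 0.012,"tz": 0.023,"ax": 0,"ay": 0.077,"az": -0.009},
  {"fingers": -1,"tx": 0.006,"ty": 0.012,"tz": 0.023,"ax": 0,"ay": 0.077,"az": -0.009},
])

```text
time_s: 3.2
tcp_pos: [0.4729, -0.4256, 0.1808]
ee_rot: [[0.291, 0.531, 0.796], [-0.186, 0.847, -0.497], [-0.938, -0.003, 0.346]]
wrist_force: [-0.3, 0.4, 0.1]
gripper_width: 1.002
```

play_rows([
  {"fingers": -1,"tx": 0,"ty": 0,"tz": 0,"ax": -0.198,"ay": 0,"az": 0},
  {"fingers": -1,"tx": 0,"ty": 0,"tz": 0,"ax": -0.198,"ay": 0,"az": 0},
  {"fingers": -1,"tx": 0,"ty": 0,"tz": 0,"ax": -0.198,"ay": 0,"az": 0},
  {"fingers": -1,"tx": 0,"ty": 0,"tz": 0,"ax": -0.198,"ay": 0,"az": 0},
  {"fingers": -1,"tx": 0,"ty": 0,"tz": 0,"ax": -0.198,"ay": 0,"az": 0},
])

```text
time_s: 3.62
tcp_pos: [0.4695, -0.4241, 0.1785]
ee_rot: [[0.288, -0.037, 0.957], [-0.184, 0.978, 0.094], [-0.94, -0.203, 0.275]]
wrist_force: [0.3, -0.1, -0.3]
gripper_width: 1.0
```

play_rows([
  {"fingers": -1,"tx": 0,"ty": 0,"tz": 0,"ax": -0.198,"ay": 0,"az": 0},
  {"fingers": -1,"tx": 0,"ty": 0,"tz": 0,"ax": -0.198,"ay": 0,"az": 0},
  {"fingers": -1,"tx": 0,"ty": 0,"tz": 0,"ax": -0.198,"ay": 0,"az": 0},
  {"fingers": -1,"tx": 0,"ty": 0,"tz": 0,"ax": -0.198,"ay": 0,"az": 0},
  {"fingers": -1,"tx": 0,"ty": 0,"tz": 0,"ax": -0.198,"ay": 0,"az": 0},
])

```text
time_s: 4.03
tcp_pos: [0.4695, -0.4242, 0.1785]
ee_rot: [[0.288, -0.588, 0.756], [-0.184, 0.74, 0.646], [-0.94, -0.326, 0.105]]
wrist_force: [-0.5, -0.3, -0.0]
gripper_width: 1.0
```

```bash
python3 - <<'E'
from h import *
E=np.array([.4998,-.4428,.0844]); R=cupR(.845,-.534,-1,20)
print(r.sense()["joints"],r.sense()["tcp_pos"]);go(E-.10*R[:,0],R)
E
```

```text
[-26.5308  17.7096 -20.0976   3.8586 -32.3494 -26.848 ] [ 0.4695 -0.4242  0.1785]
t [ 0.0009 -0.0014  0.0011] a [-0.601  -0.0005 -0.0003] rows t/a 0.0 15.1
```

play_rows([
  {"fingers": -1,"tx": 0,"ty": 0,"tz": 0,"ax": -0.198,"ay": 0,"az": 0},
  {"fingers": -1,"tx": 0,"ty": 0,"tz": 0,"ax": -0.198,"ay": 0,"az": 0},
  {"fingers": -1,"tx": 0,"ty": 0,"tz": 0,"ax": -0.198,"ay": 0,"az": 0},
  {"fingers": -1,"tx": 0,"ty": 0,"tz": 0,"ax": -0.198,"ay": 0,"az": 0},
  {"fingers": -1,"tx": 0,"ty": 0,"tz": 0,"ax": -0.198,"ay": 0,"az": 0},
])

```text
time_s: 4.45
tcp_pos: [0.4695, -0.4242, 0.1785]
ee_rot: [[0.288, -0.918, 0.272], [-0.184, 0.225, 0.957], [-0.94, -0.326, -0.104]]
wrist_force: [0.1, -0.6, 1.2]
gripper_width: 0.997
```

play_rows([
  {"fingers": -1,"tx": 0,"ty": 0,"tz": 0,"ax": -0.198,"ay": 0,"az": 0},
  {"fingers": -1,"tx": 0,"ty": 0,"tz": 0,"ax": -0.198,"ay": 0,"az": 0},
  {"fingers": -1,"tx": 0,"ty": 0,"tz": 0,"ax": -0.198,"ay": 0,"az": 0},
  {"fingers": -1,"tx": 0,"ty": 0,"tz": 0,"ax": -0.198,"ay": 0,"az": 0},
  {"fingers": -1,"tx": 0,"ty": 0,"tz": 0,"ax": -0.198,"ay": 0,"az": 0},
])

```text
time_s: 4.87
tcp_pos: [0.4694, -0.4242, 0.1785]
ee_rot: [[0.288, -0.905, -0.314], [-0.184, -0.374, 0.909], [-0.94, -0.204, -0.275]]
wrist_force: [-0.1, -0.9, -0.3]
gripper_width: 0.999
```

play_rows([
  {"fingers": -1,"tx": 0,"ty": 0,"tz": 0,"ax": -0.198,"ay": 0,"az": 0},
  {"fingers": -1,"tx": 0,"ty": 0,"tz": 0,"ax": -0.198,"ay": 0,"az": 0},
  {"fingers": -1,"tx": 0,"ty": 0,"tz": 0,"ax": -0.198,"ay": 0,"az": 0},
  {"fingers": -1,"tx": 0,"ty": 0,"tz": 0,"ax": -0.198,"ay": 0,"az": 0},
  {"fingers": -1,"tx": 0,"ty": 0,"tz": 0,"ax": -0.198,"ay": 0,"az": 0},
])

```text
time_s: 5.28
tcp_pos: [0.4695, -0.4241, 0.1786]
ee_rot: [[0.288, -0.552, -0.782], [-0.184, -0.834, 0.52], [-0.94, -0.006, -0.342]]
wrist_force: [-0.1, 0.1, 0.1]
gripper_width: 1.0
```

```bash
python3 - <<'E'
from disc import *
E=np.array([.4998,-.4428,.0844]); R=cupR(.845,-.534,-1,20);m=cupR(.845,-.534)[:,0]
s=r.sense(); p=viewer.capture("wrist"); save(p,"f",s=1.5); print(s["joints"],s["tcp_pos"])
go(E+.014*m-.05*R[:,0],R);go(E+.014*m,R)
print("pred closed",proj(p,E,s),"blue",proj(p,E-.1*R[:,1],s))
for k in spotter.silhouettes("orange_cup",p)[:2]:
    ys,xs=np.nonzero(k["region"]); print(k["score"],k["uv"],xs.min(),xs.max(),ys.min(),ys.max())
try: print(disc(p,proj(p,E,s)))
except Exception as e: print(e)
E
```

```text
[-26.5297  17.7103 -20.0953   3.8586 -32.35    80.0687] [ 0.4695 -0.4241  0.1786]
t [ 0.0856 -0.0008 -0.0064] a [-0.0057 -0.     -0.0005] rows t/a 1.5 0.1
t [ 0.1522 -0.0009 -0.0064] a [-0.0057 -0.     -0.0005] rows t/a 2.7 0.1
pred closed [254.0203 194.4923] blue [119.9933 197.3485]
0.78 [254.7, 178.3] 228 279 139 213
0.65 [271.1, 311.1] 255 294 303 317
((254.10577392578125, 177.64834594726562), (55.66841506958008, 75.78524017333984), 1.0471100807189941)
```

View pics/f.png

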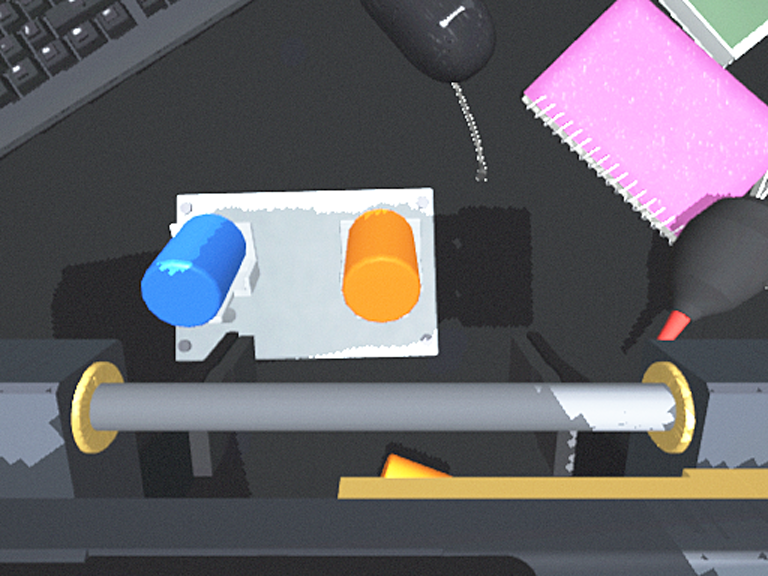

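Picture 6: from the far side the orange closed end is at (382,288) in the 768x576 view. That is within about 2 px of the prediction, centred between the jaws. I'm descending and closing.

play_rows([
  {"fingers": -1,"tx": 0.04,"ty": -0.001,"tz": -0.006,"ax": -0.006,"ay": 0,"az": 0},
  {"fingers": -1,"tx": 0.08,"ty": -0.001,"tz": -0.006,"ax": -0.006,"ay": 0,"az": 0},
  {"fingers": -1,"tx": 0.12,"ty": -0.001,"tz": -0.006,"ax": -0.006,"ay": 0,"az": 0},
  {"fingers": -1,"tx": 0.15,"ty": -0.001,"tz": -0.006,"ax": -0.006,"ay": 0,"az": 0},
  {"fingers": -1,"tx": 0.15,"ty": -0.001,"tz": -0.006,"ax": -0.006,"ay": 0,"az": 0},
])

```text
time_s: 5.8
tcp_pos: [0.5048, -0.4459, 0.0689]
ee_rot: [[0.281, -0.545, -0.79], [-0.18, -0.839, 0.514], [-0.943, -0.002, -0.333]]
wrist_force: [0.4, 0.6, -0.5]
gripper_width: 1.004
```

play_rows([
  {"fingers": 1,"tx": 0,"ty": 0,"tz": 0,"ax": 0,"ay": 0,"az": 0},
  {"fingers": 1,"tx": 0,"ty": 0,"tz": 0,"ax": 0,"ay": 0,"az": 0},
  {"fingers": 1,"tx": 0,"ty": 0,"tz": 0,"ax": 0,"ay": 0,"az": 0},
  {"fingers": 1,"tx": 0,"ty": 0,"tz": 0,"ax": 0,"ay": 0,"az": 0},
  {"fingers": 1,"tx": 0,"ty": 0,"tz": 0,"ax": 0,"ay": 0,"az": 0},
])

```text
time_s: 6.22
tcp_pos: [0.5081, -0.4472, 0.0764]
ee_rot: [[0.291, -0.541, -0.789], [-0.185, -0.841, 0.509], [-0.939, -0.002, -0.345]]
wrist_force: [0.0, -0.2, 1.0]
gripper_width: 0.712
```

play_rows([
  {"fingers": 1,"tx": 0,"ty": 0,"tz": 0,"ax": 0,"ay": 0,"az": 0},
  {"fingers": 1,"tx": 0,"ty": 0,"tz": 0,"ax": 0,"ay": 0,"az": 0},
  {"fingers": 1,"tx": 0,"ty": 0,"tz": 0,"ax": 0,"ay": 0,"az": 0},
  {"fingers": 1,"tx": 0,"ty": 0,"tz": 0,"ax": 0,"ay": 0,"az": 0},
  {"fingers": 1,"tx": 0,"ty": 0,"tz": 0,"ax": 0,"ay": 0,"az": 0},
])

```text
time_s: 6.63
tcp_pos: [0.5077, -0.4471, 0.0748]
ee_rot: [[0.289, -0.541, -0.79], [-0.184, -0.841, 0.509], [-0.94, -0.001, -0.342]]
wrist_force: [-0.6, -0.0, 2.0]
gripper_width: 0.453
```

```bash
python3 - <<'E'
from h import *
s=r.sense(); P=np.array(s["tcp_pos"]);R=np.array(s["ee_rot"]); m=cupR(.845,-.534)[:,0]
print("m in tool",R.T@m, P,s["joints"]); 
print("retreat",R.T@(-.1*m)/.75)
E
```

```text
m in tool [ 0.966  -0.0036 -0.2584] [ 0.5077 -0.4471  0.0748] [-26.926   28.7609 -20.7632   5.4693 -20.6263  79.3685]
retreat [-0.1288  0.0005  0.0345]
```

Width is 39.4 mm, so the cup is gripped. I'm withdrawing along the cup axis and then lifting.

play_rows([
  {"fingers": 1,"tx": -0.032,"ty": 0,"tz": 0.0086,"ax": 0,"ay": 0,"az": 0},
  {"fingers": 1,"tx": -0.064,"ty": 0,"tz": 0.0172,"ax": 0,"ay": 0,"az": 0},
  {"fingers": 1,"tx": -0.097,"ty": 0,"tz": 0.026,"ax": 0,"ay": 0,"az": 0},
  {"fingers": 1,"tx": -0.129,"ty": 0,"tz": 0.0345,"ax": 0,"ay": 0,"az": 0},
  {"fingers": 1,"tx": -0.17,"ty": 0,"tz": 0.02,"ax": 0,"ay": 0,"az": 0},
])

```text
time_s: 7.05
tcp_pos: [0.4549, -0.4135, 0.1865]
ee_rot: [[0.281, -0.542, -0.792], [-0.179, -0.84, 0.512], [-0.943, -0.002, -0.333]]
wrist_force: [-0.6, 0.6, -0.8]
gripper_width: 0.458
```

```bash
cat >> h.py <<'E'
def placeR(phi=0,s=.2584):
    c=np.sqrt(1-s*s); R=np.c_[[0,s,-c],[-1,0,0],[0,c,s]]; return Ro.from_euler("z",phi,degrees=True).as_matrix()@R
E
python3 - <<'E'
from h import *
s=r.sense(); print(s["joints"],s["wrist_force"],s["gripper_width"])
go([.40,-.25,.25],placeR())
E
```

```text
[-26.2203  15.744  -21.4991   3.8047 -33.4502  80.544 ] [-0.6171  0.6123 -0.7903] 0.4581204693234307
t [-0.1395 -0.1436  0.1412] a [ 0.3218 -0.1747  0.0132] rows t/a 4.4 9.2
```

play_rows([
  {"fingers": 1,"tx": -0.14,"ty": -0.144,"tz": 0.141,"ax": 0.322,"ay": -0.175,"az": 0.013},
  {"fingers": 1,"tx": -0.14,"ty": -0.144,"tz": 0.141,"ax": 0.322,"ay": -0.175,"az": 0.013},
  {"fingers": 1,"tx": -0.14,"ty": -0.144,"tz": 0.141,"ax": 0.322,"ay": -0.175,"az": 0.013},
  {"fingers": 1,"tx": -0.14,"ty": -0.144,"tz": 0.141,"ax": 0.322,"ay": -0.175,"az": 0.013},
  {"fingers": 1,"tx": -0.14,"ty": -0.144,"tz": 0.141,"ax": 0.322,"ay": -0.175,"az": 0.013},
])

```text
time_s: 7.47
tcp_pos: [0.4024, -0.2489, 0.2541]
ee_rot: [[0.083, -0.895, -0.438], [0.02, -0.438, 0.899], [-0.996, -0.084, -0.018]]
wrist_force: [0.1, 0.1, -0.6]
gripper_width: 0.453
```

```bash
python3 - <<'E'
from h import *
s=r.sense(); print(s["joints"],s["tcp_pos"],s["gripper_width"])
go([.40,-.25,.25],placeR())
E
```

```text
[-13.4604   4.7998 -19.9441  -2.5721 -60.9046  40.6471] [ 0.4024 -0.2489  0.2541] 0.45307745461227067
t [0.0051 0.004  0.0001] a [ 0.1472 -0.0813  0.0085] rows t/a 0.1 4.2
```

play_rows([
  {"fingers": 1,"tx": 0.005,"ty": 0.004,"tz": 0,"ax": 0.147,"ay": -0.081,"az": 0.008},
  {"fingers": 1,"tx": 0.005,"ty": 0.004,"tz": 0,"ax": 0.147,"ay": -0.081,"az": 0.008},
  {"fingers": 1,"tx": 0.005,"ty": 0.004,"tz": 0,"ax": 0.147,"ay": -0.081,"az": 0.008},
  {"fingers": 1,"tx": 0.005,"ty": 0.004,"tz": 0,"ax": 0.147,"ay": -0.081,"az": 0.008},
  {"fingers": 1,"tx": 0.005,"ty": 0.004,"tz": 0,"ax": 0.147,"ay": -0.081,"az": 0.008},
])

```text
time_s: 7.88
tcp_pos: [0.4019, -0.254, 0.2472]
ee_rot: [[0.0, -1.0, 0.002], [0.257, 0.002, 0.966], [-0.966, 0.0, 0.257]]
wrist_force: [0.4, -0.3, 0.3]
gripper_width: 0.457
```

```bash
python3 - <<'E'
from h import *
s=r.sense(); p=viewer.capture("wrist"); save(p,"g",s=1.56); print(s["joints"],s["tcp_pos"]); print(s["ee_rot"])
for n,z in [("post_seat",.016),("lever_pivot",.05),("lever_handle",.078),("valve_lever",.05)]:
    for q in spotter.find_in(n,p)[:3]: print(n,np.round(q["uv"],1),round(q["score"],2),atz(p,q["uv"],z,s))
E
```

```text
[-21.8612  11.8236  -9.2523 -14.3245 -75.0415  26.2164] [ 0.4019 -0.254   0.2472]
[[ 0.0001 -1.      0.0018]
 [ 0.2575  0.0018  0.9663]
 [-0.9663  0.0003  0.2575]]
post_seat [184.6 176.8] 0.71 [ 0.484  -0.1725  0.016 ]
lever_pivot [185.6 177. ] 0.81 [ 0.475  -0.1905  0.05  ]
lever_handle [185.2 169.5] 0.74 [ 0.4681 -0.2136  0.078 ]
valve_lever [183.5 166.5] 0.96 [ 0.4759 -0.2028  0.05  ]
valve_lever [45.9  7.7] 0.66 [ 0.5734 -0.3484  0.05  ]
```

View pics/g.png

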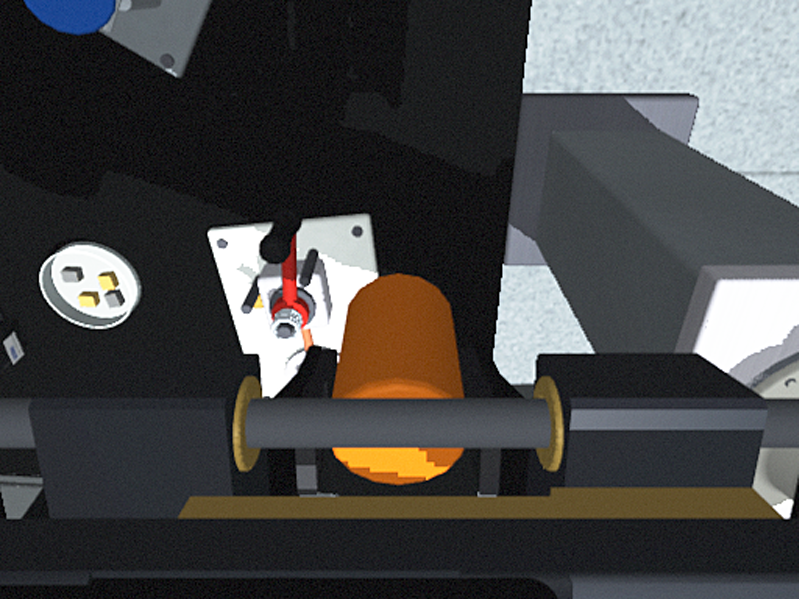

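Picture 7 (1.56x): the valve nut is at (286,325), the handle top at (287,222), and the post is just hidden by the left finger near (300,365). The networks blur these together here. I'm shifting 0.1 m left for a clear view.

play_rows([
  {"fingers": 1,"tx": 0.015,"ty": 0.02,"tz": 0.06,"ax": 0,"ay": 0,"az": 0},
  {"fingers": 1,"tx": 0.03,"ty": 0.04,"tz": 0.12,"ax": 0,"ay": 0,"az": 0},
  {"fingers": 1,"tx": 0.03,"ty": 0.04,"tz": 0.12,"ax": 0,"ay": 0,"az": 0},
  {"fingers": 1,"tx": 0.03,"ty": 0.04,"tz": 0.12,"ax": 0,"ay": 0,"az": 0},
  {"fingers": 1,"tx": 0.03,"ty": 0.04,"tz": 0.12,"ax": 0,"ay": 0,"az": 0},
])

```text
time_s: 8.55
tcp_pos: [0.3708, -0.1599, 0.2498]
ee_rot: [[0.002, -1.0, -0.007], [0.254, -0.006, 0.967], [-0.967, -0.003, 0.254]]
wrist_force: [0.6, -0.2, -0.2]
gripper_width: 0.463
```

```bash
python3 - <<'E'
from h import *
s=r.sense(); p=viewer.capture("wrist"); save(p,"h0",s=1.56); save(p,"h",(80,0,280,200),4); print(s["joints"],s["tcp_pos"]); print(s["ee_rot"])
for n,z in [("post_seat",.016),("lever_pivot",.05),("lever_handle",.078),("valve_lever",.05)]:
    for q in spotter.find_in(n,p)[:3]: print(n,np.round(q["uv"],1),round(q["score"],2),atz(p,q["uv"],z,s))
E
```

```text
[-11.5307   3.4433 -18.5161 -15.2331 -71.573   17.192 ] [ 0.3708 -0.1599  0.2498]
[[ 0.0017 -1.     -0.0067]
 [ 0.2541 -0.0061  0.9672]
 [-0.9672 -0.0033  0.2541]]
post_seat [159.1 114.7] 0.84 [ 0.4737 -0.1519  0.016 ]
lever_pivot [157.8 116.4] 0.62 [ 0.4653 -0.1611  0.05  ]
lever_handle [141.8  69. ] 0.88 [ 0.4648 -0.2104  0.078 ]
valve_lever [139.5  68.3] 0.9 [ 0.4757 -0.2057  0.05  ]
```

View pics/h.png

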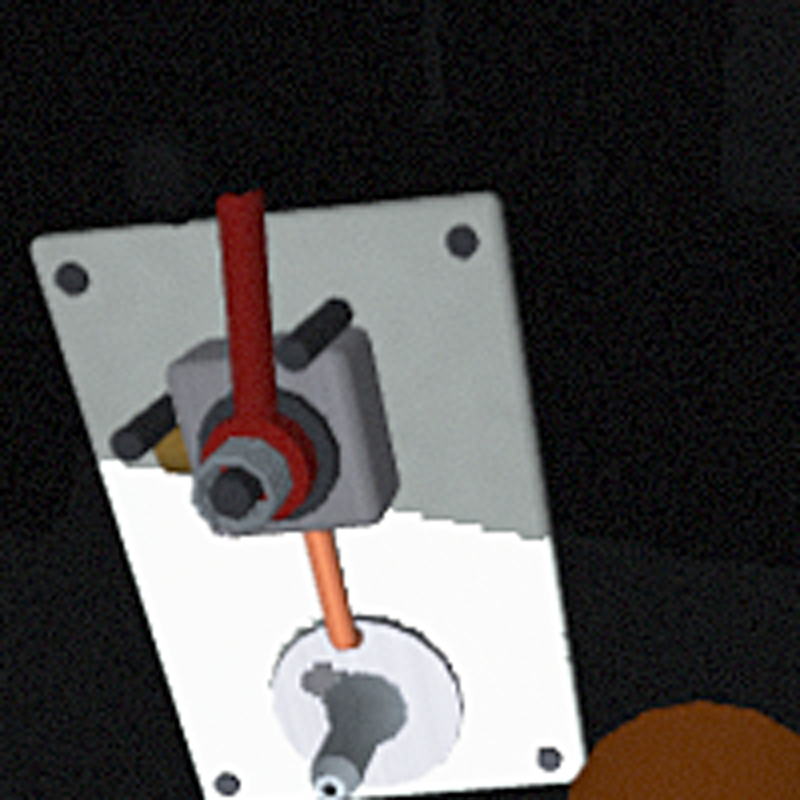

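Picture 8 (4x crop, offset 80,0): the flange ellipse centre is at about (368,700), i.e. px (172,175), and the post tip is at (330,785), i.e. px (162.5,196). The plate corners are at (32,240), (498,195) and (587,785), and the nut at (236,490). I'll fit the pose from these.

```bash
python3 - <<'E'
from h import *
s=r.sense(); p=viewer.capture("wrist"); f=lambda u,v:np.array([80+u/4,v/4])
print(s["tcp_pos"])
F=atz(p,f(368,700),.016,s); print("flange",F,"posttop",atz(p,f(330,785),.062,s))
c=[atz(p,f(*q),.010,s) for q in((32,240),(498,195),(587,785),(205,795))]
for i in range(4):
    d=c[(i+1)%4]-c[i]; print(c[i],np.linalg.norm(d),np.degrees(np.arctan2(d[1],d[0])))
t=viewer.capture("top"); save(t,"i",(230,170,330,240),6)
for n,z in[("post_seat",.016),("lever_pivot",.05),("lever_handle",.078)]: print(n,[(np.round(q["uv"],1),round(q["score"],2)) for q in spotter.find_in(n,t)[:2]])
for P in (F,F+[0,0,.046]): print(proj(t,P))
for yaw in(0,3,6):
    R=Ro.from_euler("z",yaw,degrees=True).as_matrix(); pv=F+R@[0,-.085,.034]; a=np.radians(-100)
    print(yaw,"pivot",pv,proj(p,pv,s),"nut",proj(p,pv+[0,0,.02],s),"handle foot/top",proj(p,pv+R@[.07*np.cos(a),.07*np.sin(a),0],s),proj(p,pv+R@[.07*np.cos(a),.07*np.sin(a),.05],s),"top cam",proj(t,pv+R@[.07*np.cos(a),.07*np.sin(a),.05]))
E
```

```text
[ 0.3714 -0.1612  0.2488]
flange [ 0.4683 -0.0814  0.016 ] posttop [ 0.4687 -0.0803  0.062 ]
[ 0.5383 -0.2077  0.01  ] 0.11755677868258026 -174.75015015199227
[ 0.4212 -0.2184  0.01  ] 0.17029155902515034 95.13605062549574
[ 0.406  -0.0488  0.01  ] 0.11842206221890705 1.911133006204979
[ 0.5243 -0.0449  0.01  ] 0.1633975599601431 -85.10168601192944
post_seat [(array([284.4, 195.9]), 0.56), (array([164.6, 234.3]), 0.52)]
lever_pivot [(array([283.9, 189.4]), 0.88)]
lever_handle []
[259.7779 207.9773]
[259.4131 207.2092]
0 pivot [ 0.4683 -0.1664  0.05  ] [153.904  112.9595] nut [148.243  119.7753] handle foot/top [156.3336  34.3523] [139.1599  41.8733] top cam [320.6536 211.9395]
3 pivot [ 0.4727 -0.1663  0.05  ] [149.2768 113.067 ] nut [143.358  119.8875] handle foot/top [146.8264  33.7858] [127.9837  41.2147] top cam [320.8155 208.7097]
6 pivot [ 0.4771 -0.1659  0.05  ] [144.7027 113.4115] nut [138.5316 120.2475] handle foot/top [137.3763  33.7594] [116.8892  41.1839] top cam [320.807  205.4781]
```

```bash
python3 - <<'E'
from h import *
s=r.sense(); p=viewer.capture("wrist"); R=np.array(s["ee_rot"]);P=np.array(s["tcp_pos"])
m=R@[.966,0,-.2584]; E=P+R@[-.0121,.0006,.0051]; print("m",m)
u=np.cross(m,[1,0,0]);u/=np.linalg.norm(u);v=np.cross(m,u)
for d in(0,.06):
    c=np.array([proj(p,E+d*m+.02*(np.cos(a)*u+np.sin(a)*v),s) for a in np.linspace(0,6.28,60)]); print(d,"cols",c[:,0].min(),c[:,0].max(),"rows",c[:,1].min(),c[:,1].max())
hsv=cv2.cvtColor(p["image"],cv2.COLOR_RGB2HSV); M=((hsv[...,0]<30)&(hsv[...,1]>150)&(hsv[...,2]>60)).astype(np.uint8); M[:150]=0
n,lab,st,_=cv2.connectedComponentsWithStats(M); print(st[np.argsort(-st[:,4])[1:4]])
k=np.argsort(-st[:,4])[1]
for row in (185,200,220,240): xs=np.nonzero(lab[row]==k)[0]; print(row,xs.min() if len(xs) else None,xs.max() if len(xs) else None)
go([.469,-.083,.137],placeR())
E
```

```text
m [ 0.0006 -0.0032 -1.    ]
0 cols 209.84517173628063 302.8817579774018 rows 245.2209838170846 312.93519740905214
0.06 cols 221.61847046403713 290.31512628649745 rows 175.03407570580754 232.7346771433556
[[ 213  175   84   81 5440]
 [ 213  287   84   24 1482]
 [ 373  313   93   19  613]]
185 230 280
200 222 288
220 219 291
240 215 294
t [ 0.1707 -0.1307  0.0619] a [ 0.0007 -0.001   0.    ] rows t/a 4.0 0.0
```

The held cup's outline matches the model to about 1 px. I'm moving to hover over the post.

play_rows([
  {"fingers": 1,"tx": 0.03,"ty": -0.04,"tz": 0.02,"ax": 0,"ay": 0,"az": 0},
  {"fingers": 1,"tx": 0.07,"ty": -0.08,"tz": 0.04,"ax": 0,"ay": 0,"az": 0},
  {"fingers": 1,"tx": 0.12,"ty": -0.12,"tz": 0.055,"ax": 0,"ay": 0,"az": 0},
  {"fingers": 1,"tx": 0.171,"ty": -0.131,"tz": 0.062,"ax": 0.001,"ay": -0.001,"az": 0},
  {"fingers": 1,"tx": 0.171,"ty": -0.131,"tz": 0.062,"ax": 0.001,"ay": -0.001,"az": 0},
])

```text
time_s: 9.52
tcp_pos: [0.468, -0.0802, 0.1317]
ee_rot: [[-0.009, -1.0, 0.002], [0.26, -0.0, 0.965], [-0.965, 0.009, 0.26]]
wrist_force: [-1.0, 0.5, -0.6]
gripper_width: 0.456
```

play_rows([
  {"fingers": 1,"tx": 0,"ty": 0,"tz": 0,"ax": 0,"ay": 0,"az": 0},
  {"fingers": 1,"tx": 0,"ty": 0,"tz": 0,"ax": 0,"ay": 0,"az": 0},
])

```text
time_s: 9.68
tcp_pos: [0.4694, -0.083, 0.1373]
ee_rot: [[-0.0, -1.0, -0.001], [0.258, -0.001, 0.966], [-0.966, 0.0, 0.258]]
wrist_force: [-1.2, -1.0, 1.2]
gripper_width: 0.454
```

```bash
python3 - <<'E'
from h import *
s=r.sense(); p=viewer.capture("wrist"); save(p,"j",(100,0,400,260),2.6); print(s["joints"],s["tcp_pos"],s["wrist_force"],s["gripper_width"]); print(s["ee_rot"])
go([.469,-.083,.137],placeR()); go([.469,-.083,.062],placeR())
print("flange c",proj(p,[.4685,-.081,.016],s))
E
```

```text
[ -0.6353  16.3112 -19.5817 -18.1712 -55.6677  11.1788] [ 0.4694 -0.083   0.1373] [-1.1864 -1.0264  1.2057] 0.45359894741683027
[[-0.0002 -1.     -0.0005]
 [ 0.2575 -0.0006  0.9663]
 [-0.9663  0.0001  0.2575]]
t [ 0.0018  0.001  -0.    ] a [ 0.0001 -0.0003  0.0007] rows t/a 0.0 0.0
t [ 0.0984  0.0012 -0.0258] a [ 0.0001 -0.0003  0.0007] rows t/a 1.8 0.0
flange c [256.0153 153.0698]
```

View pics/j.png

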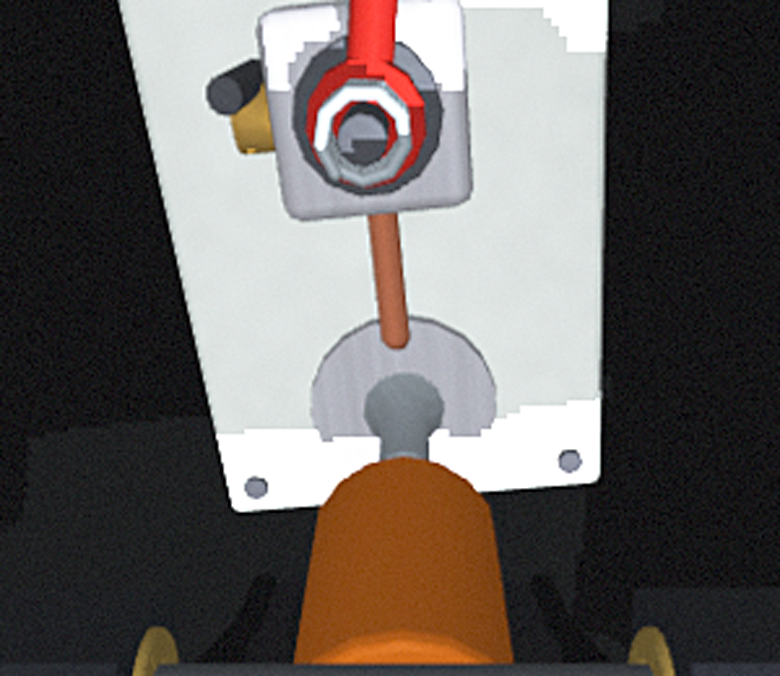

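Picture 9 (2.6x): the post, flange (column ~403) and cup (~405) line up and the rows match the prediction. I'm lowering.

play_rows([
  {"fingers": 1,"tx": 0.022,"ty": 0.001,"tz": -0.0058,"ax": 0,"ay": 0,"az": 0},
  {"fingers": 1,"tx": 0.044,"ty": 0.001,"tz": -0.0116,"ax": 0,"ay": 0,"az": 0},
  {"fingers": 1,"tx": 0.066,"ty": 0.001,"tz": -0.0173,"ax": 0,"ay": 0,"az": 0},
  {"fingers": 1,"tx": 0.084,"ty": 0.001,"tz": -0.022,"ax": 0,"ay": 0,"az": 0},
  {"fingers": 1,"tx": 0.084,"ty": 0.001,"tz": -0.022,"ax": 0,"ay": 0,"az": 0},
])

```text
time_s: 10.15
tcp_pos: [0.4678, -0.083, 0.0719]
ee_rot: [[0.0, -1.0, 0.002], [0.259, 0.002, 0.966], [-0.966, 0.0, 0.259]]
wrist_force: [0.8, 0.1, -0.4]
gripper_width: 0.451
```

play_rows([
  {"fingers": 1,"tx": 0.003,"ty": 0,"tz": -0.0008,"ax": 0,"ay": 0,"az": 0},
  {"fingers": 1,"tx": 0.006,"ty": 0,"tz": -0.0016,"ax": 0,"ay": 0,"az": 0},
  {"fingers": 1,"tx": 0.008,"ty": 0,"tz": -0.0021,"ax": 0,"ay": 0,"az": 0},
  {"fingers": 1,"tx": 0.008,"ty": 0,"tz": -0.0021,"ax": 0,"ay": 0,"az": 0},
])

```text
time_s: 10.48
tcp_pos: [0.4705, -0.0823, 0.069]
ee_rot: [[0.006, -1.0, -0.002], [0.259, 0.0, 0.966], [-0.966, -0.007, 0.259]]
wrist_force: [1.5, 3.7, -1.9]
gripper_width: 0.455
```

```bash
python3 - <<'E'
from h import *
s=r.sense(); print(s["tcp_pos"],s["wrist_force"],s["moment"],s["gripper_width"])
E
```

```text
[ 0.4705 -0.0823  0.069 ] [ 1.4902  3.7068 -1.9168] [ 0.5706 -0.1733 -0.0056] 0.45467141631538965
```

Contact came about 3 mm early, with a sideways +y force of about 3.7 N, so the cup sits slightly too far right (-y). I'm shifting 2 mm left and re-reading.

play_rows([
  {"fingers": 1,"tx": -0.002,"ty": 0,"tz": 0.003,"ax": 0,"ay": 0,"az": 0},
  {"fingers": 1,"tx": -0.002,"ty": 0,"tz": 0.003,"ax": 0,"ay": 0,"az": 0},
  {"fingers": 1,"tx": -0.002,"ty": 0,"tz": 0.003,"ax": 0,"ay": 0,"az": 0},
])

```text
time_s: 10.73
tcp_pos: [0.4688, -0.0806, 0.0685]
ee_rot: [[0.002, -1.0, -0.0], [0.258, 0.0, 0.966], [-0.966, -0.002, 0.258]]
wrist_force: [-0.9, 0.0, -0.1]
gripper_width: 0.454
```

```bash
python3 - <<'E'
from h import *
s=r.sense(); print(s["tcp_pos"],s["wrist_force"],s["moment"],s["gripper_width"]); print(s["ee_rot"])
p=viewer.capture("wrist"); save(p,"k",(150,80,360,260),3.7)
E
```

```text
[ 0.4688 -0.0806  0.0685] [-0.8926  0.0392 -0.097 ] [-0.5986  0.136  -0.031 ] 0.45350133617369853
[[ 0.0019 -1.     -0.0003]
 [ 0.258   0.0002  0.9661]
 [-0.9661 -0.0019  0.258 ]]
```

View pics/k.png

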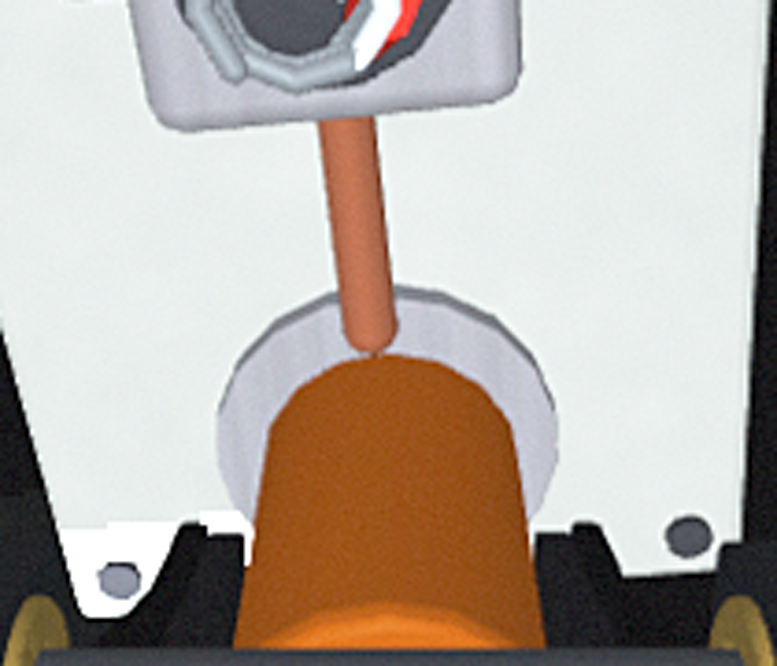

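Picture 10 (3.7x): the cup base is centred on the flange, with the flange visible evenly on all sides. The copper pipe ends just at the rim, which explains the touch. Force is now zero, so I'm lowering the last few mm.

play_rows([
  {"fingers": 1,"tx": 0.0026,"ty": 0,"tz": 0,"ax": 0,"ay": 0,"az": 0},
  {"fingers": 1,"tx": 0.005,"ty": 0,"tz": -0.0006,"ax": 0,"ay": 0,"az": 0},
  {"fingers": 1,"tx": 0.007,"ty": 0,"tz": -0.001,"ax": 0,"ay": 0,"az": 0},
  {"fingers": 1,"tx": 0.007,"ty": 0,"tz": -0.001,"ax": 0,"ay": 0,"az": 0},
])

```text
time_s: 11.12
tcp_pos: [0.4687, -0.0796, 0.0629]
ee_rot: [[0.0, -1.0, -0.0], [0.259, -0.0, 0.966], [-0.966, -0.0, 0.259]]
wrist_force: [-1.5, 1.4, 6.3]
gripper_width: 0.459
```

```bash
python3 - <<'E'
from h import *
s=r.sense(); print(s["tcp_pos"],s["wrist_force"],s["moment"],s["gripper_width"])
E
```

```text
[ 0.4687 -0.0796  0.0629] [-1.4671  1.4182  6.297 ] [0.5128 0.3493 0.0885] 0.45888754108964963
```

It seated at TCP z = 0.063 as predicted, with 6 N upward. Releasing.

play_rows([
  {"fingers": -1,"tx": -0.001,"ty": 0,"tz": 0,"ax": 0,"ay": 0,"az": 0},
  {"fingers": -1,"tx": -0.001,"ty": 0,"tz": 0,"ax": 0,"ay": 0,"az": 0},
  {"fingers": -1,"tx": -0.001,"ty": 0,"tz": 0,"ax": 0,"ay": 0,"az": 0},
  {"fingers": -1,"tx": -0.001,"ty": 0,"tz": 0,"ax": 0,"ay": 0,"az": 0},
  {"fingers": -1,"tx": -0.001,"ty": 0,"tz": 0,"ax": 0,"ay": 0,"az": 0},
])

```text
time_s: 11.53
tcp_pos: [0.4683, -0.0801, 0.0628]
ee_rot: [[-0.0, -1.0, 0.001], [0.258, 0.0, 0.966], [-0.966, 0.0, 0.258]]
wrist_force: [0.0, -0.0, -0.5]
gripper_width: 0.746
```

play_rows([
  {"fingers": -1,"tx": -0.02,"ty": 0,"tz": 0.0053,"ax": 0,"ay": 0,"az": 0},
  {"fingers": -1,"tx": -0.05,"ty": 0,"tz": 0.0134,"ax": 0,"ay": 0,"az": 0},
  {"fingers": -1,"tx": -0.1,"ty": 0,"tz": 0.0267,"ax": 0,"ay": 0,"az": 0},
  {"fingers": -1,"tx": -0.15,"ty": 0,"tz": 0.04,"ax": 0,"ay": 0,"az": 0},
  {"fingers": -1,"tx": -0.15,"ty": 0,"tz": 0.04,"ax": 0,"ay": 0,"az": 0},
])

```text
time_s: 11.95
tcp_pos: [0.4727, -0.0812, 0.187]
ee_rot: [[0.015, -1.0, -0.005], [0.255, -0.001, 0.967], [-0.967, -0.016, 0.255]]
wrist_force: [1.2, -0.3, 0.7]
gripper_width: 0.993
```

```bash
python3 - <<'E'
from disc import *
s=r.sense(); p=viewer.capture("wrist"); save(p,"l",s=1.5); print(s["tcp_pos"],s["joints"],s["gripper_width"])
c=np.array([.4687,-.0780,.076]);q=proj(p,c,s); print("pred closed disc",q)
o=disc(p,q); print(o,atz(p,o[0],.076,s))
k=spotter.silhouettes("orange_cup",p)[0]; ys,xs=np.nonzero(k["region"]); print(k["score"],k["uv"],xs.min(),xs.max(),ys.min(),ys.max(), "pred mouth",proj(p,c-[0,0,.06],s))
yaw=5.1;R=Ro.from_euler("z",yaw,degrees=True).as_matrix()
pv=np.array([.4685,-.080,.05])+R@[0,-.085,0]
for d in(-100,-37):
    a=np.radians(d); h=pv+R@[.07*np.cos(a),.07*np.sin(a),.028]; print(d,"handle",h,proj(p,h,s))
for n in("lever_handle","lever_pivot"): print(n,[(np.round(q["uv"],1),round(q["score"],2),atz(p,q["uv"],.078,s)) for q in spotter.find_in(n,p)[:2]])
E
```

```text
[ 0.4727 -0.0812  0.187 ] [ -0.2058  12.6658 -16.5941 -16.9693 -61.0145   8.6994] 0.9931501305522983
pred closed disc [262.6269 160.5687]
((262.8246765136719, 160.8746337890625), (46.37400817871094, 50.416648864746094), 89.61930847167969) [ 0.4685 -0.0777  0.076 ]
0.64 [264.3, 147.9] 237 288 112 183 pred mouth [262.3503 131.8876]
-100 handle [ 0.4701 -0.2344  0.078 ] [ 263.9387 -114.789 ]
-37 handle [ 0.5355 -0.2017  0.078 ] [146.7824 -38.151 ]
lever_handle [(array([252.3,  30.2]), 0.76, array([ 0.4762, -0.1668,  0.078 ]))]
lever_pivot [(array([254.9,  70.7]), 0.68, array([ 0.4746, -0.143 ,  0.078 ]))]
```

View pics/l.png

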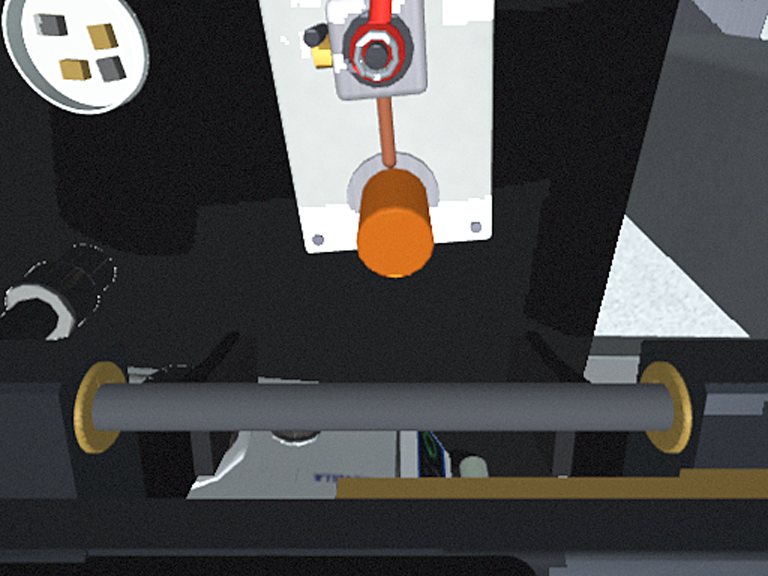

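Picture 11 (1.5x): the cup is released and stands upright on the flange. Its closed end at (394,241) maps to (0.4685, -0.0777, 0.076), as predicted. Next is the lever: hover over the handle with the tool vertical and the jaws along the handle's path.

```bash
cat >> h.py <<'E'
yaw=5.1; RP=Ro.from_euler("z",yaw,degrees=True).as_matrix(); PV=np.array([.4685,-.079,.05])+RP@[0,-.085,0]
def handle(q,rad=.07,pv=PV):
    a=np.radians(-100+np.degrees(q)); return pv+RP@[rad*np.cos(a),rad*np.sin(a),.028]
def handR(q):
    a=np.radians(-100+yaw+90+180+np.degrees(q)); x=np.array([0,0,-1.]);y=np.array([np.cos(a),np.sin(a),0]); return np.c_[x,y,np.cross(x,y)]
E
python3 - <<'E'
from h import *
print(PV,handle(0),handle(1.1)); H=handle(0); H[2]=.165
go(H,handR(0))
E
```

```text
[ 0.4761 -0.1637  0.05  ] [ 0.4701 -0.2334  0.078 ] [ 0.5355 -0.2006  0.078 ]
t [-0.0353 -0.0034 -0.2024] a [ 0.0268  0.0833 -0.004 ] rows t/a 3.7 2.2
```

play_rows([
  {"fingers": -1,"tx": -0.035,"ty": -0.003,"tz": -0.202,"ax": 0.027,"ay": 0.083,"az": -0.004},
  {"fingers": -1,"tx": -0.035,"ty": -0.003,"tz": -0.202,"ax": 0.027,"ay": 0.083,"az": -0.004},
  {"fingers": -1,"tx": -0.035,"ty": -0.003,"tz": -0.202,"ax": 0.027,"ay": 0.083,"az": -0.004},
  {"fingers": -1,"tx": -0.035,"ty": -0.003,"tz": -0.202,"ax": 0.027,"ay": 0.083,"az": -0.004},
  {"fingers": -1,"tx": -0.035,"ty": -0.003,"tz": -0.202,"ax": 0.027,"ay": 0.083,"az": -0.004},
])

```text
time_s: 12.57
tcp_pos: [0.4692, -0.2361, 0.1628]
ee_rot: [[-0.004, -0.996, 0.089], [0.001, 0.089, 0.996], [-1.0, 0.004, 0.0]]
wrist_force: [1.1, -0.4, -0.3]
gripper_width: 1.002
```

play_rows([
  {"fingers": -1,"tx": 0,"ty": 0,"tz": 0,"ax": 0,"ay": 0,"az": 0},
  {"fingers": -1,"tx": 0,"ty": 0,"tz": 0,"ax": 0,"ay": 0,"az": 0},
])

```text
time_s: 12.73
tcp_pos: [0.4699, -0.233, 0.1643]
ee_rot: [[-0.001, -0.996, 0.086], [0.001, 0.086, 0.996], [-1.0, 0.002, 0.001]]
wrist_force: [-0.0, -0.5, -0.7]
gripper_width: 0.999
```

```bash
python3 - <<'E'
from h import *
s=r.sense(); p=viewer.capture("wrist"); print(s["tcp_pos"],s["joints"])
q=p["image"]; q=np.clip((q/255.)**.6*255,0,255).astype(np.uint8); 
H=handle(0)
for z in(.056,.078,.1): H[2]=z; print(z,proj(p,H,s))
print("pivot",proj(p,PV,s))
for n in("lever_handle","lever_pivot"): print(n,[(np.round(k["uv"],1),round(k["score"],2)) for k in spotter.find_in(n,p)[:2]])
p["image"]=q; save(p,"m",(140,100,400,300),3)
H[2]=.082; go(H,handR(0))
E
```

```text
[ 0.4699 -0.233   0.1643] [ -8.6743  16.5225 -19.8656  -0.0711 -53.7025   3.7575]
0.056 [254.3946 192.4255]
0.078 [254.4046 201.0214]
0.1 [254.4165 211.2809]
pivot [254.4836 270.7227]
lever_handle [(array([254.1, 215.3]), 0.62)]
lever_pivot [(array([252.3, 238.6]), 0.91)]
t [ 0.1114  0.0007 -0.0014] a [0.0002 0.0002 0.0003] rows t/a 2.0 0.0
```

View pics/m.png

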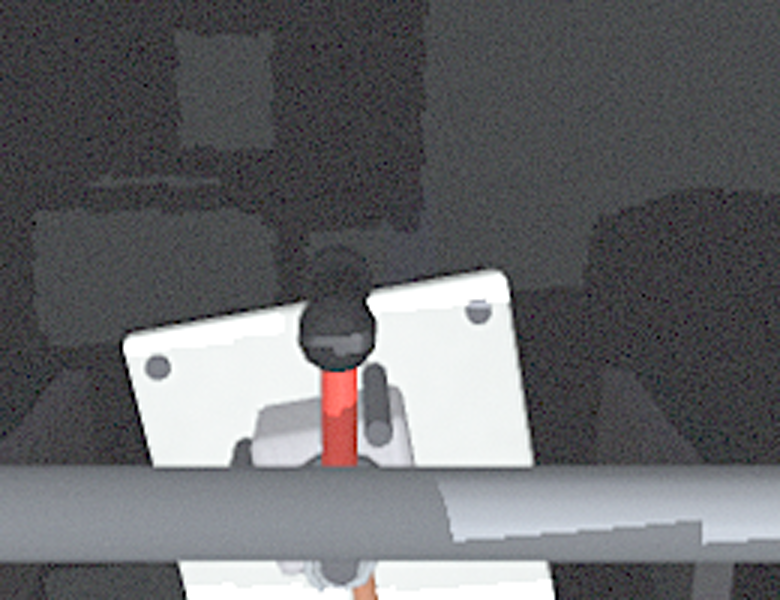

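Picture 12 (3x, offset 140,100): the handle top is at (338,333), i.e. px (252.7,211), against a prediction of (254.4,211.3). It is centred between the jaws. I'm lowering and closing.

play_rows([
  {"fingers": -1,"tx": 0.03,"ty": 0.001,"tz": -0.001,"ax": 0,"ay": 0,"az": 0},
  {"fingers": -1,"tx": 0.06,"ty": 0.002,"tz": -0.001,"ax": 0,"ay": 0,"az": 0},
  {"fingers": -1,"tx": 0.09,"ty": 0.002,"tz": -0.001,"ax": 0,"ay": 0,"az": 0},
  {"fingers": -1,"tx": 0.111,"ty": 0.002,"tz": -0.001,"ax": 0,"ay": 0,"az": 0},
  {"fingers": -1,"tx": 0.111,"ty": 0.002,"tz": -0.001,"ax": 0,"ay": 0,"az": 0},
])

```text
time_s: 13.3
tcp_pos: [0.467, -0.2325, 0.0795]
ee_rot: [[-0.005, -0.996, 0.085], [0.002, 0.085, 0.996], [-1.0, 0.005, 0.002]]
wrist_force: [-0.2, 0.9, -0.3]
gripper_width: 0.996
```

play_rows([
  {"fingers": 1,"tx": 0,"ty": 0,"tz": 0,"ax": 0,"ay": 0,"az": 0},
  {"fingers": 1,"tx": 0,"ty": 0,"tz": 0,"ax": 0,"ay": 0,"az": 0},
  {"fingers": 1,"tx": 0,"ty": 0,"tz": 0,"ax": 0,"ay": 0,"az": 0},
  {"fingers": 1,"tx": 0,"ty": 0,"tz": 0,"ax": 0,"ay": 0,"az": 0},
  {"fingers": 1,"tx": 0,"ty": 0,"tz": 0,"ax": 0,"ay": 0,"az": 0},
])

```text
time_s: 13.72
tcp_pos: [0.4698, -0.2339, 0.0836]
ee_rot: [[0.004, -0.996, 0.086], [-0.0, 0.086, 0.996], [-1.0, -0.004, 0.0]]
wrist_force: [-0.4, 1.1, 0.0]
gripper_width: 0.708
```

play_rows([
  {"fingers": 1,"tx": 0,"ty": 0,"tz": 0,"ax": 0,"ay": 0,"az": 0},
  {"fingers": 1,"tx": 0,"ty": 0,"tz": 0,"ax": 0,"ay": 0,"az": 0},
  {"fingers": 1,"tx": 0,"ty": 0,"tz": 0,"ax": 0,"ay": 0,"az": 0},
  {"fingers": 1,"tx": 0,"ty": 0,"tz": 0,"ax": 0,"ay": 0,"az": 0},
  {"fingers": 1,"tx": 0,"ty": 0,"tz": 0,"ax": 0,"ay": 0,"az": 0},
])

```text
time_s: 14.13
tcp_pos: [0.4692, -0.2338, 0.0825]
ee_rot: [[0.002, -0.996, 0.086], [0.0, 0.086, 0.996], [-1.0, -0.002, 0.0]]
wrist_force: [-0.3, 0.3, -0.7]
gripper_width: 0.323
```

```bash
python3 - <<'E'
from h import *
s=r.sense(); print(s["tcp_pos"],s["wrist_force"],s["gripper_width"])
P=np.array(s["tcp_pos"])
# arc steps: relative motion about the pivot, in the tool frame at the beginning of each 25 deg call
for d in(6,12,18,24):
    D=Ro.from_euler("z",d,degrees=True).as_matrix(); h0=handle(0)
    print(d,handR(0).T@(D@(h0-PV)-(h0-PV))/.75, -d/180)
E
```

```text
[ 0.4692 -0.2338  0.0825] [-0.2894  0.3469 -0.6838] 0.3231365396582342
6 [ 0.     -0.0098  0.0005] -0.03333333333333333
12 [ 0.     -0.0194  0.002 ] -0.06666666666666667
18 [ 0.     -0.0288  0.0046] -0.1
24 [-0.     -0.038   0.0081] -0.13333333333333333
```

play_rows([
  {"fingers": 1,"tx": 0,"ty": 0,"tz": 0,"ax": 0,"ay": 0,"az": 0},
  {"fingers": 1,"tx": 0,"ty": 0,"tz": 0,"ax": 0,"ay": 0,"az": 0},
  {"fingers": 1,"tx": 0,"ty": 0,"tz": 0,"ax": 0,"ay": 0,"az": 0},
  {"fingers": 1,"tx": 0,"ty": 0,"tz": 0,"ax": 0,"ay": 0,"az": 0},
  {"fingers": 1,"tx": 0,"ty": 0,"tz": 0,"ax": 0,"ay": 0,"az": 0},
])

```text
time_s: 14.55
tcp_pos: [0.4714, -0.2341, 0.0828]
ee_rot: [[0.006, -0.996, 0.085], [-0.001, 0.085, 0.996], [-1.0, -0.006, -0.0]]
wrist_force: [4.3, -1.0, -4.4]
gripper_width: 0.17
```

play_rows([
  {"fingers": 1,"tx": 0,"ty": -0.0098,"tz": 0.0005,"ax": -0.033,"ay": 0,"az": 0},
  {"fingers": 1,"tx": 0,"ty": -0.0194,"tz": 0.002,"ax": -0.067,"ay": 0,"az": 0},
  {"fingers": 1,"tx": 0,"ty": -0.0288,"tz": 0.0046,"ax": -0.1,"ay": 0,"az": 0},
  {"fingers": 1,"tx": 0,"ty": -0.038,"tz": 0.0081,"ax": -0.133,"ay": 0,"az": 0},
  {"fingers": 1,"tx": 0,"ty": -0.038,"tz": 0.0081,"ax": -0.133,"ay": 0,"az": 0},
])

```text
time_s: 14.97
tcp_pos: [0.4991, -0.2308, 0.0827]
ee_rot: [[0.002, -0.945, -0.328], [-0.001, -0.328, 0.945], [-1.0, -0.002, -0.001]]
wrist_force: [0.0, -6.1, 0.4]
gripper_width: 0.169
```

```bash
python3 - <<'E'
from h import *
s=r.sense(); P=np.array(s["tcp_pos"]); d=(P-PV)[:2]; print(P,s["wrist_force"],s["gripper_width"],"rad",np.linalg.norm(d),"q deg",np.degrees(np.arctan2(d[1],d[0]))+100-yaw, s["joints"])
E
```

```text
[ 0.4991 -0.2308  0.0827] [ 0.0012 -6.1135  0.3585] 0.16897556370352915 rad 0.07101689807211806 q deg 23.845827908010982 [ -7.9109  24.4528 -21.8072   0.0409 -43.6229  27.011 ]
```

Gripped (14.7 mm), and the lever is following: about 24° so far with small forces. Continuing along the arc.

play_rows([
  {"fingers": 1,"tx": 0,"ty": -0.0098,"tz": 0,"ax": -0.033,"ay": 0,"az": 0},
  {"fingers": 1,"tx": 0,"ty": -0.0194,"tz": 0.001,"ax": -0.067,"ay": 0,"az": 0},
  {"fingers": 1,"tx": 0,"ty": -0.0288,"tz": 0.003,"ax": -0.1,"ay": 0,"az": 0},
  {"fingers": 1,"tx": 0,"ty": -0.038,"tz": 0.0065,"ax": -0.133,"ay": 0,"az": 0},
  {"fingers": 1,"tx": 0,"ty": -0.038,"tz": 0.0065,"ax": -0.133,"ay": 0,"az": 0},
])

```text
time_s: 15.38
tcp_pos: [0.5244, -0.2167, 0.0828]
ee_rot: [[0.003, -0.732, -0.681], [-0.001, -0.681, 0.732], [-1.0, -0.002, -0.002]]
wrist_force: [1.5, -5.6, -2.2]
gripper_width: 0.17
```

```bash
python3 - <<'E'
from h import *
s=r.sense(); P=np.array(s["tcp_pos"]); d=(P-PV)[:2]; print(P,s["wrist_force"],s["gripper_width"],"rad",np.linalg.norm(d),"q deg",np.degrees(np.arctan2(d[1],d[0]))+100-yaw, s["joints"]); print("F tool",np.array(s["ee_rot"]).T@s["wrist_force"])
E
```

```text
[ 0.5244 -0.2167  0.0828] [ 1.5235 -5.643  -2.246 ] 0.1702322322072632 rad 0.07176525040335431 q deg 47.26085913215856 [ -6.0826  25.813  -19.3254   0.0295 -44.6926  49.0013]
F tool [ 2.2542  2.7326 -5.1633]
```

play_rows([
  {"fingers": 1,"tx": 0,"ty": -0.0098,"tz": 0,"ax": -0.033,"ay": 0,"az": 0},
  {"fingers": 1,"tx": 0,"ty": -0.0194,"tz": 0.0015,"ax": -0.067,"ay": 0,"az": 0},
  {"fingers": 1,"tx": 0,"ty": -0.0257,"tz": 0.003,"ax": -0.088,"ay": 0,"az": 0},
  {"fingers": 1,"tx": 0,"ty": -0.0288,"tz": 0.004,"ax": -0.09,"ay": 0,"az": 0},
  {"fingers": 1,"tx": 0,"ty": -0.0288,"tz": 0.004,"ax": -0.09,"ay": 0,"az": 0},
])

```text
time_s: 15.8
tcp_pos: [0.5382, -0.2006, 0.0828]
ee_rot: [[0.004, -0.516, -0.857], [-0.002, -0.857, 0.516], [-1.0, -0.001, -0.004]]
wrist_force: [3.7, -8.4, -3.8]
gripper_width: 0.173
```

```bash
cat > st.py <<'E'
from h import *
s=r.sense(); P=np.array(s["tcp_pos"]); d=(P-PV)[:2]; print(P,s["wrist_force"],s["gripper_width"],"rad",np.linalg.norm(d),"q deg",np.degrees(np.arctan2(d[1],d[0]))+100-yaw); print("F tool",np.array(s["ee_rot"]).T@s["wrist_force"],s["joints"])
E
python3 st.py
```

```text
[ 0.5382 -0.2006  0.0828] [ 3.7251 -8.421  -3.7783] 0.17292007508293966 rad 0.07228756491294615 q deg 64.18709060369476
F tool [ 3.8073  5.2958 -7.5183] [ -4.2461  26.3245 -18.4063   0.1083 -45.0296  63.1205]
```

I estimate the lever at about the stop (64° against 63°). I'll press a few mm more to see whether motion stops and the force climbs.

play_rows([
  {"fingers": 1,"tx": 0,"ty": -0.003,"tz": -0.002,"ax": 0,"ay": 0,"az": 0},
  {"fingers": 1,"tx": 0,"ty": -0.006,"tz": -0.002,"ax": 0,"ay": 0,"az": 0},
  {"fingers": 1,"tx": 0,"ty": -0.006,"tz": -0.002,"ax": 0,"ay": 0,"az": 0},
  {"fingers": 1,"tx": 0,"ty": -0.006,"tz": -0.002,"ax": 0,"ay": 0,"az": 0},
  {"fingers": 1,"tx": 0,"ty": -0.006,"tz": -0.002,"ax": 0,"ay": 0,"az": 0},
])

```text
time_s: 16.22
tcp_pos: [0.539, -0.1994, 0.0827]
ee_rot: [[-0.002, -0.517, -0.856], [-0.003, -0.856, 0.517], [-1.0, 0.003, -0.0]]
wrist_force: [-1.2, -14.5, -0.6]
gripper_width: 0.175
```

```bash
python3 st.py
```

```text
[ 0.539  -0.1994  0.0827] [ -1.17   -14.4969  -0.5575] 0.17468169175373607 rad 0.07233273089577358 q deg 65.31844287872514
F tool [ 0.6003 13.014  -6.4895] [ -4.0675  26.4644 -18.2107   0.2355 -45.4057  62.7877]
```

Motion has stopped and the tangential force rose from 5 to 13 N (spring 7 N), so it is at the stop. I'll hold, then check the cup and lever numerically.

play_rows([
  {"fingers": 1,"tx": 0,"ty": 0,"tz": 0,"ax": 0,"ay": 0,"az": 0},
  {"fingers": 1,"tx": 0,"ty": 0,"tz": 0,"ax": 0,"ay": 0,"az": 0},
  {"fingers": 1,"tx": 0,"ty": 0,"tz": 0,"ax": 0,"ay": 0,"az": 0},
  {"fingers": 1,"tx": 0,"ty": 0,"tz": 0,"ax": 0,"ay": 0,"az": 0},
  {"fingers": 1,"tx": 0,"ty": 0,"tz": 0,"ax": 0,"ay": 0,"az": 0},
])

```text
time_s: 16.63
tcp_pos: [0.539, -0.1994, 0.0827]
ee_rot: [[-0.002, -0.517, -0.856], [-0.003, -0.856, 0.517], [-1.0, 0.003, -0.0]]
wrist_force: [-1.4, -13.4, -1.3]
gripper_width: 0.172
```

```bash
python3 st.py; python3 - <<'E'
from h import *
s=r.sense()
for nm in("wrist","top","scene"):
    p=viewer.capture(nm); st=s if nm=="wrist" else None
    print(nm,"pred cup",proj(p,[.4685,-.0777,.046],st),"pred blue",proj(p,[.567,-.368,.055],st))
    for n in("orange_cup","blue_cup_center"):
        for k in spotter.find_in(n,p)[:3]: print("  ",n,np.round(k["uv"],1),round(k["score"],2))
    hsv=cv2.cvtColor(p["image"],cv2.COLOR_RGB2HSV); M=((hsv[...,0]<5)|(hsv[...,0]>174))&(hsv[...,1]>170)&(hsv[...,2]>70); ys,xs=np.nonzero(M)
    c=proj(p,PV,st); k=np.hypot(xs-c[0],ys-c[1])<(90 if nm=="wrist" else 25)
    for q in(0,1.1): print("  handle pred",q,proj(p,handle(q)-[0,0,.028],st))
    print("  pivot",c,"red mean",(xs[k].mean(),ys[k].mean(),k.sum()) if k.any() else None)
E
```

```text
[ 0.539  -0.1994  0.0827] [ -1.4231 -13.355   -1.3153] 0.17171915255459905 rad 0.07233860371246485 q deg 65.31166304820144
F tool [ 1.3546 12.1645 -5.6837] [ -4.07    26.4659 -18.2114   0.2316 -45.4006  62.7883]
wrist pred cup [151.8314 402.7132] pred blue [540.408    6.8411]
   blue_cup_center [495.5  15.7] 0.89
  handle pred 0 [365.0121 296.6089]
  handle pred 1.1 [259.7046 234.7524]
  pivot [257.7259 341.4499] red mean (np.float64(254.6137566137566), np.float64(305.5291005291005), np.int64(378))
top pred cup [258.1585 207.3776] pred blue [369.1099 170.6866]
   orange_cup [375.3 234.7] 0.6
   orange_cup [257.8 207.2] 0.55
  handle pred 0 [317.3504 207.2483]
  handle pred 1.1 [304.8359 182.4109]
  pivot [290.7477 204.7409] red mean None
scene pred cup [270.8309 198.8027] pred blue [331.4912 160.8044]
   orange_cup [369.2 196.2] 0.68
  handle pred 0 [313.9216 185.0839]
  handle pred 1.1 [294.5554 177.6266]
  pivot [294.0496 189.5194] red mean None
```

The top camera shows the cup at (257.8,207.2), against a predicted (258.2,207.4). In the wrist view the lever's red arm points from the pivot to the gripped handle. Stable at the stop, so I'm handing in.

```bash
python3 -c "
from station import job
print(job.finish_job())"
```

```text
the job is handed in; nothing more can be done
None
```

I put the large orange cup upside down over the blow post and released it. Then I swung the air lever anticlockwise to its stop by its black handle. The job was handed in at about 17 s with the gripper still holding the handle.

**Cup:**
- **Seating:** it touched down at the expected height with about 6 N of upward force.
- **After release:** the wrist camera put it within 1 mm of where I expected. The top camera matched to under a pixel after the lever was moved.
- **On the way down:** it briefly touched the end of the copper pipe (about 4 N). I shifted it 2 mm left and it then seated cleanly.

**Lever:**
- **At the stop:** with about 4.5 mm of further push commanded, the handle moved only 1.4 mm. The force along its path rose from about 5 N to 12–13 N, against a 7 N spring, and stayed there.
- **Angle:** my estimate was 65°, against 63° at the stop, which is within my error in locating the pivot.
- **Side load:** about 6 N of sideways force on the handle remained, well under the limits.

**Other checks:**
- **Blue cup:** I did not touch it. In the final check only the wrist camera detected it, at the edge of the picture and about 46 px from a rough prediction. The top and scene cameras did not report it, so its position is not independently confirmed.
- **Red arm:** the colour check found the red lever arm only in the wrist view. The top and scene views gave no reading.

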